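Check an inclined valve bore with the gauge rod and show its tip to the camera

TASK

The valve body is loaded in the checking fixture: swing the hinged leaf down until it rests fully home, then take the gauge rod out of its cradle and slide it gently, tip first, into the brass guide tube on the leaf until its collar stops on the tube's mouth. Draw it straight out again, leaving the leaf shut, and show the tip to the up-looking blue camera: finish while holding the rod still and level, its tip centred about 80 mm above the lens. Do not put the rod down at the end, never touch the camera, and leave the valve body and the things lying around where they are.

Things in the scene. Friction and masses are not known exactly. Their poses are not given: they have to be found in the camera images.
- fixture: Aluminium checking fixture fixed to the bench; base plate 172 x 136 x 15 mm (x = -94 to +78 mm). Origin: on the bench, below the middle of the nest. z is up; x is the level direction from the hinge to the leaf's free end; the guide tube's mouth faces up and towards +x.
- leaf (a joint): Leaf hinge, rad: 0 = fully home on its rest pins, grows as it is raised (0.9 to 1.25 at first). Steel frame 146 mm long, 120 mm wide; hinge line along the fixture's y at its x = -72, z = 89 mm. It swings up towards -x: shut it by pushing its outer face towards +x and down. Stiff (0.35 N m friction, 2 to 5 N at the pads): it stays where it is left.
- left_pad (a point): Centre of the top face of the black thumb pad (24 mm along x, 26 mm across y) at the leaf's free end, on the fixture's +y side: 134 mm out from the hinge axis, 11 mm above the hinge line when shut, 47 mm to +y of the tube's axis. Axes as the leaf's: x from the hinge out along the leaf, z out of its outer face. Pushing on this pad shuts the leaf.
- right_pad (a point): The same pad on the fixture's -y side.
- guide_mouth (a point): Brass guide tube on the leaf, 42 mm long. Origin: centre of its mouth. z: outward along its axis (leaf shut: 30 degrees above level in the fixture's x-z plane, mouth at fixture x = 57, y = 0, z = 101 mm); y level. Bore 15 mm, flared to 30 mm in the last 10 mm; rim 36 mm outside. Leaf shut, the valve body's 20 mm bore lies in line behind it.
- gauge_rod: Gauge rod, 180 g, level in its cradle. Origin: centre of the orange handle, 90 mm long, 18 x 18 mm section. x runs along the rod from tip to handle end (tip at x = -129 mm); z up in the cradle. Dark steel collar, 37 mm diameter, at x = -53 to -45 mm; steel shaft 12 mm diameter, 76 mm long, tapered to 6 mm in its last 10 mm. It balances about 30 mm to the tip's side of the origin.
- rod_tip (a point): Centre of the rod's tip end (white band next to it). Axes as the rod's.
- collar_face (a point): Point on the rod's axis in the collar's face towards the tip, which stops on the tube's mouth: 53 mm from the handle's centre, 76 mm from the tip. Axes as the rod's.
- cradle: Rod cradle, fixed: black plate 176 x 64 x 8 mm, two grey saddles open upward. Origin on the bench; the handle's centre lies over its x = 30, y = 0, 48 mm above the bench, rod along x, tip to -x. The saddles (8 mm thick, 44 mm wide) carry the shaft at rod x = -92 mm and the handle at rod x = +38 mm, with cheeks 10 mm high; the middle of the handle is free all round, down to the plate.
- reader: Up-looking smart camera, fixed: blue housing 74 x 50 x 46 mm on a dark 100 x 76 x 6 mm foot plate, black lens barrel (33 mm diameter) on top pointing up. Origin: on the bench, under the lens.
- lens (a point): Centre of the front glass of that lens, 80 mm above the bench.
- valve_body: The part loaded in the fixture's nest: grey block 70 x 56 x 34 mm with an inclined aluminium boss (32 mm diameter, bore 20 mm). Origin: centre of the nest, under its block, 15 mm above the bench. Loose but held in by 12 mm high cheeks.
- spare_lens: Loose black lens, 32 mm diameter, 45 mm high, standing. Origin: centre of its underside.
- spare_reader: Loose blue reader without a lens, 50 x 74 x 46 mm, with a flat black window on top. Origin: centre of its underside.
- screwdriver: Small red screwdriver, 150 mm long, lying crosswise on the bench beyond the fixture, under 30 mm high. Origin: on its underside; x runs along it, from handle to blade.
There are look-alikes about, which are no part of the job. What is shaped like the reader but green or pink is not meant. There is more than one size of the gauge_rod; the job needs the larger.

How it is judged:
On the way, in this order (a step that is already met when the one before it is completed fails the run):
1. the leaf is fully home (within 0.03 rad) (value of joint leaf below 0.03 rad), for 0.2 s.
2. with the leaf shut, the rod is in the guide tube with its collar stopped on the mouth (in contact, within 2.5 mm, in line within 0.1 rad) (value of joint leaf below 0.03 rad and z of collar_face in the frame of guide_mouth below 0.0025 m and distance between collar_face and guide_mouth below 0.006 m and angle between the x axis of gauge_rod and the z axis of guide_mouth, either way round below 0.1 rad and contact force between gauge_rod and fixture above 0.3 N), for 0.1 s.
3. the rod is drawn right out of the tube and is held (z of rod_tip in the frame of guide_mouth above 0.005 m and contact force between the fingers and gauge_rod above 1 N), for 0.1 s.
At the end, for the whole second after the job is handed in: Rod held in the gripper, touching nothing else, still, level within 0.12 rad, tip within 15 mm sideways of the lens centre and 60 to 100 mm above it; leaf home (within 0.03 rad); valve body within 6 mm of its start, spare lens, spare reader and screwdriver within 20 mm (horizontal distance between rod_tip and lens below 0.015 m and z of rod_tip in the frame of lens between 0.06 and 0.1 m and angle between gauge_rod's own x axis and vertical between 1.45 and 1.69 rad and linear speed of gauge_rod below 0.02 m/s and contact force between the fingers and gauge_rod above 1 N and contact force between gauge_rod and fixture below 0.1 N and contact force between gauge_rod and cradle below 0.1 N and contact force between gauge_rod and reader below 0.1 N and contact force between gauge_rod and spare_reader below 0.1 N and contact force between gauge_rod and spare_lens below 0.1 N and value of joint leaf below 0.03 rad and distance of valve_body from where it was at the start of the episode below 0.006 m and distance of each of spare_lens, spare_reader, screwdriver from where it was at the start of the episode below 0.02 m); the arm keeps its last pose, push and grip.
It fails at once if the up-looking camera is touched by the robot or the rod (contact force between reader and the arm above 0.5 N or contact force between reader and the fingers above 0.5 N or contact force between reader and gauge_rod above 0.5 N).
It fails at once if the rod is forced (more than 40 N between it and the fixture) (contact force between gauge_rod and fixture above 40 N).
It fails at once if the valve body is knocked out of its nest (more than 15 mm) (distance of valve_body from where it was at the start of the episode above 0.015 m).
It fails at once if a bystander is pushed away (more than 30 mm) (distance of any of spare_lens, spare_reader, screwdriver from where it was at the start of the episode above 0.03 m).
It also fails if it takes over 72 s, if anything falls off the work surface, if the arm or the gripper's body presses on something with over 40 N, if the wrist force passes 120 N, or if a joint passes its speed limit or range.

ROBOT

A 6-joint arm with a two-finger parallel gripper is mounted at the origin on the work surface. World frame = base frame: x ahead of the robot, y to its left, z up, the work surface at z = 0. Lengths are in m, angles in rad, forces in N, time in s.
With the tool pointing down it reaches from about 0.4 to 0.825 m from the base axis. Payload 7 kg.
Tool frame: the origin (TCP) lies midway between the tips of the shut fingers; the grasp point (between the pads) lies 19 mm behind it; z points along the fingers, y is the line along which they close (so a half turn about z gives the same grasp; the last joint's range is limited). The gripper opens to 88 mm and grips with 3 to 60 N. Pads are 19 mm wide; open, the fingers measure 130 mm over their backs; the gripper's body (78 mm by 193 mm) begins 47 mm behind the grasp point.
Start: joints at [-0.906, 0.359, 0.012, 0, -1.224, -0.288], TCP at [0.248, -0.628, 0.227] pointing down, gripper open.
Joint ranges: [-3.07, 3.07], [-1.43, 2.12], [-1.02, 1.25], [-3.03, 1.67], [-3.05, -0], [-3.03, 3.03]. Speed limits (rad/s): [2.39, 2.39, 3.01, 3.14, 3.14, 3.14].

INTERFACE

Orientations are given as [roll, pitch, yaw] about the fixed x, y, z axes, in that order (R = Rz(yaw) Ry(pitch) Rx(roll)).
In Python, from station import arm gives the robot as it stands.
- The arm moves only by the tool servo_tool, never from a script. Its argument "deltas" is a list of rows, each a list of 7 numbers: the closure, from -1 (fully open) to 1 (shut), then the shift along the tool's x, y, z in mm, then the turn, a rotation vector about the tool's x, y, z in degrees. In form: [[gripper, x, y, z, ax, ay, az], ...]. A call has 1 to 20 rows; each row shifts and turns the commanded pose from where the row before left it, along the tool's axes as they then stand; what a row does not reach is not made up. A row lasts 1/12 s, in which the tool goes at most 41.7 mm and 7.16 degrees, less where a joint would pass 70% of its speed; a pose out of reach is approached as far as the arm can. A call is refused whole if a number of a shift passes 41.7 or a number of a turn 7.16, either way. A call with a gripper value outside its range is refused whole. The fingers move at their own pace and stop on an object; "squeeze" is the grip in N (left out, the last holds). Time passes only in rows, so rows that do not move let the fingers close. It gives the time, the measured TCP pose, the force, the opening and the grip force at its end, in the units of the state.
- arm.get_state(): the state, without advancing time (a new reading comes with each control period).
- arm.grab_frame(name): name is "scene" or "top" or "wrist"; returns a dict with "color" (384x512x3 uint8, red, green, blue), "K" (3x3 intrinsics, pixels), "position" and "orientation" of the camera in the world. Camera axes: x right, y down, z forward; pixel columns grow to the right and rows downward; lengths in m; the calibration is good to about 2 mm. A picture is of the moment at which its call begins. There is no depth.
- arm.job_done(): hands the job in; it is judged then, once.
Trained networks look in a picture, given as the dict that the camera call returned (one of the last four; its "shot" number tells which), for a name from the list of things; names that differ only in an ending like _2 or _b are one class to them, and where a whole thing is asked for, a point or a joint stands for the part that bears it (a point fixed in the world has none). Each returns a list of dicts, best first, with "conf" (0 to 1); they miss things now and then, are a little off and sometimes report something else, mostly with a low value. They report only what shows in the picture. A call takes as long as a camera call. They do not tell look-alikes from the thing itself.
- arm.recognise(query, picture): "at" ([x, y, z] in m, in the coordinates of the camera as it stood for that picture, good to about 4 mm: the middle of the surface that is visible of it).
The state is a dict: "t": time; "q": joint angles; "qd": joint speeds; "joint_efforts": joint torques, N m; "eef_pos": TCP position; "ee_rot": TCP orientation; "force": force on the tool from outside, world axes, zero at the start; "moment": the same for the moment, N m; "width": finger opening in m; "gripper_force": force on a finger pad.
Only numpy, scipy, OpenCV 4.12 (cv2) and the standard library are available. Lean on these libraries where they do the work, as an engineer would, in place of code of your own. Each camera call takes 0.05 s, during which the arm holds its last target. There are 200 camera calls.

## Working session

There is one attempt and no reset: what is moved stays moved. The work goes in short steps, Python scripts to look and compute and a tool call to move; the robot and the scene stay as the last step left them, time stands still between calls to the robot, and variables do not carry over. Pictures are saved under pics/ and viewed, at most 10 in all, crops included, and the job is handed in when it is done.

Besides the shell and the picture viewer there is one more tool, called after "Emit:" by a JSON object that holds its "method" and its "body". servo_tool: Moves the arm, as the interface text tells. Its arguments: {"type":"object","properties":{"deltas":{"type":"array","items":{"type":"array","items":{"type":"number"}}},"squeeze":{"type":"number"}},"required":["deltas"]}

```bash
ls; mkdir -p pics; cat > h.py <<'E'
import numpy as np, cv2
from scipy.spatial.transform import Rotation as R
from station import arm
def Rm(o):
    o=np.array(o,float)
    return o if o.shape==(3,3) else (R.from_euler('xyz',o).as_matrix() if o.size==3 else R.from_quat(o).as_matrix())
def w(pic,p): return Rm(pic['orientation'])@np.array(p)+np.array(pic['position'])
def px(pic,P):
    c=Rm(pic['orientation']).T@(np.array(P)-np.array(pic['position'])); u=np.array(pic['K'])@c; return u[:2]/u[2]
def onplane(pic,uv,z):
    d=Rm(pic['orientation'])@np.linalg.inv(np.array(pic['K']))@np.array([uv[0],uv[1],1.]); p=np.array(pic['position']); return p+d*(z-p[2])/d[2]
def save(pic,n,s=1): cv2.imwrite('pics/'+n,cv2.resize(pic['color'][:,:,::-1],None,fx=s,fy=s))
E
python3 - <<'E'
from h import *
np.set_printoptions(precision=4,suppress=True)
for n in ['scene','top']:
    p=arm.grab_frame(n); save(p,n+'.png',1.5); print(n,p['orientation'],p['position'],np.array(p['K']).ravel())
    for q in ['fixture','leaf','left_pad','right_pad','guide_mouth','gauge_rod','rod_tip','collar_face','cradle','reader','lens','valve_body','spare_lens','spare_reader','screwdriver']:
        try: print(q,[(round(d['conf'],2),w(p,d['at']).round(4).tolist()) for d in arm.recognise(q,p)[:4]])
        except Exception as e: print(q,e)
s=arm.get_state(); print(s['t'],s['ee_rot'],s['eef_pos'])
E
```

```text
pics
scene [-2.2918 -0.0169  0.7593] [ 1.044  -0.6217  0.7647] [419.3091   0.     249.2267   0.     419.3091 194.9106   0.       0.
   1.    ]
fixture [(0.79, [0.4791, -0.0705, 0.0169]), (0.7, [0.7018, 0.1595, 0.0341])]
leaf [(0.83, [0.4712, -0.0544, 0.1933])]
left_pad [(0.7, [0.4705, -0.0651, 0.192])]
right_pad [(0.59, [0.4701, -0.062, 0.1924])]
guide_mouth [(0.61, [0.4666, -0.0581, 0.1954])]
gauge_rod [(0.63, [0.4744, 0.3127, 0.0546]), (0.63, [0.4229, 0.1771, 0.0214])]
rod_tip [(0.84, [0.4747, 0.3085, 0.0516]), (0.65, [0.4255, 0.175, 0.0161])]
collar_face [(0.78, [0.4261, 0.1781, 0.0181]), (0.58, [0.4752, 0.3133, 0.054]), (0.36, [0.4709, -0.0614, 0.1918])]
cradle [(0.61, [0.4523, 0.3124, 0.0088])]
reader [(0.67, [0.4961, -0.2743, 0.0367]), (0.62, [0.4762, -0.4136, 0.0379]), (0.56, [0.3404, -0.219, 0.036])]
lens [(0.86, [0.4933, -0.2723, 0.0359]), (0.74, [0.3424, -0.2249, 0.0396]), (0.7, [0.4752, -0.4107, 0.0393]), (0.48, [0.4809, -0.0694, 0.0195])]
valve_body [(0.66, [0.5013, -0.0603, 0.053]), (0.31, [0.4744, 0.3117, 0.0545])]
spare_lens [(0.53, [0.7032, 0.1618, 0.0318])]
spare_rea
[... 551 characters left out ...]
2])]
rod_tip [(0.78, [0.4167, 0.1725, 0.0131])]
collar_face [(0.65, [0.4167, 0.1722, 0.0172]), (0.39, [0.471, -0.2483, 0.0513])]
cradle [(0.89, [0.4381, 0.3124, 0.0096])]
reader [(0.97, [0.4695, -0.2528, 0.0515]), (0.86, [0.3242, -0.2031, 0.0495]), (0.82, [0.4535, -0.3855, 0.0471]), (0.32, [0.5002, -0.0459, 0.0478])]
lens [(0.84, [0.4534, -0.3888, 0.0464]), (0.75, [0.471, -0.2491, 0.052])]
valve_body [(0.59, [0.4986, -0.0504, 0.0464]), (0.37, [0.6933, 0.1634, 0.0468])]
spare_lens [(0.62, [0.693, 0.1661, 0.0451])]
spare_reader [(0.65, [0.6706, -0.2, 0.0514])]
screwdriver [(0.65, [0.47, -0.0475, 0.0178]), (0.54, [0.6883, -0.0032, 0.018])]
1.6 [-3.1416 -0.     -2.7648] [ 0.2483 -0.6276  0.2266]
```

View pics/scene.png

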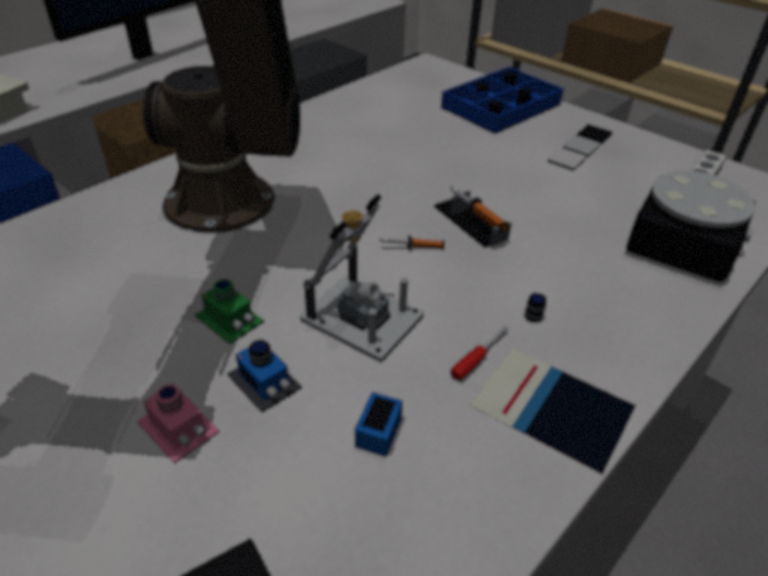

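View pics/top.png

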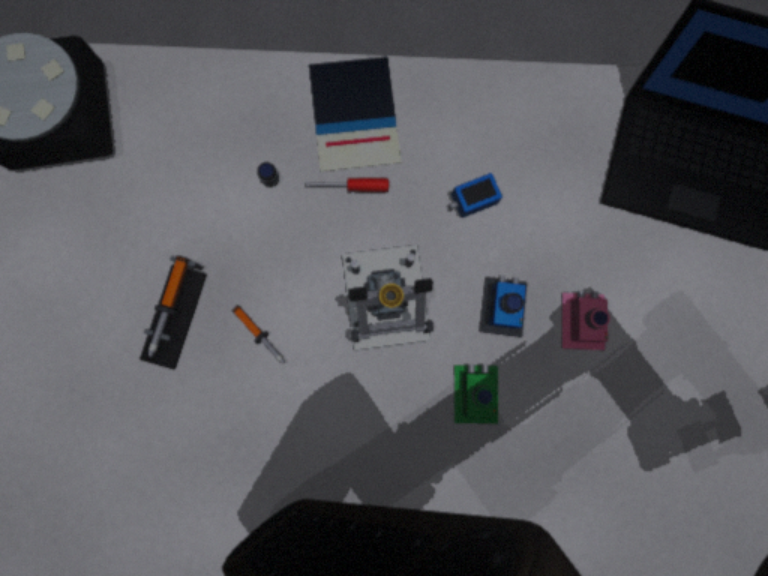

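The top view is oriented with world +x up. The hinge is on the robot's side, at 1.5x pixels (390,330), with the pads at (360,295) and (425,285). The large rod is in its cradle at left, tip (150,350) and handle (178,262). The true reader is the blue one with a lens at (512,302), and the green and pink ones are look-alikes. The small rod at (260,330) is not the one for this job.

```bash
cat >> h.py <<'E'
np.set_printoptions(precision=4,suppress=True)
def plan(p,rpy,n=None,s=None):
    "identical rows (shift mm, turn deg) from the measured pose to the target"
    s=s or arm.get_state(); R0=Rm(s['ee_rot']); d=R0.T@(np.array(p)-np.array(s['eef_pos'])); rv=R.from_matrix(R0.T@Rm(rpy)).as_rotvec()
    if n is None: n=int(np.ceil(max(np.abs(d).max()/.036,np.degrees(np.abs(rv)).max()/6.5,1)))
    S=sum(R.from_rotvec(rv*k/n).as_matrix() for k in range(n))
    print('n',n,'row',(np.linalg.solve(S,d)*1e3).round(1).tolist(),np.degrees(rv/n).round(2).tolist(),'total',(d*1e3).round(1),np.degrees(rv).round(1))
E
python3 - <<'E'
from h import *
p=arm.grab_frame('wrist'); s=arm.get_state(); R0=Rm(s['ee_rot'])
print(np.array(p['K']).ravel(), 'cam in tool',R0.T@(np.array(p['position'])-s['eef_pos']),'\n',R0.T@Rm(p['orientation']))
t=arm.grab_frame('top'); save({'color':t['color'][150:250,205:305]},'a.png',5)
sc=arm.grab_frame('scene')
a=cv2.resize(t['color'][150:245,215:360],None,fx=5,fy=5,interpolation=cv2.INTER_CUBIC)
cv2.imwrite('pics/topfix.png',a[:,:,::-1])
def hue(pic,lo,hi,S=120,V=60):
    h=cv2.cvtColor(pic['color'],cv2.COLOR_RGB2HSV); m=cv2.inRange(h,(lo,S,V),(hi,255,255)); n,l,st,c=cv2.connectedComponentsWithStats(m)
    for i in range(1,n):
        if st[i,4]>15:
            (cx,cy),(ww,hh),an=cv2.minAreaRect(np.argwhere(l==i)[:,::-1].astype(np.float32)); print(st[i],c[i],'rect',round(cx,1),round(cy,1),round(ww,1),round(hh,1),round(an,1))
for n,q in (('top',t),('scene',sc)):
    print(n,'orange');hue(q,3,16,140); print('yellow');hue(q,17,30); print('blue');hue(q,100,120,150)
plan([.44,-.05,.36],[np.pi,0,np.pi])
E
```

```text
[299.1748   0.     258.1529   0.     299.1748 189.3299   0.       0.
   1.    ] cam in tool [ 0.0693 -0.0007 -0.1578] 
 [[ 0.0005 -0.9665 -0.2565]
 [ 1.      0.0004  0.0004]
 [-0.0002 -0.2565  0.9665]]
top orange
[108 172  16  33 245] [115.5184 188.1592] rect 115.8 187.6 7.6 33.5 18.4
[156 205  18  19 112] [164.5982 214.0268] rect 164.5 213.9 23.3 4.8 48.8
yellow
[253 189  16  16 165] [260.4788 196.6545] rect 260.5 196.5 15.0 15.0 90.0
blue
[211  78  53  11 339] [236.8171  83.0678] rect 236.9 83.1 6.4 52.5 84.1
[303 116  31  26 278] [317.8993 129.1259] rect 318.4 128.4 18.6 27.5 68.2
[329 188  22  31 388] [338.4227 202.8325] rect 339.2 202.7 19.1 29.4 5.7
scene orange
[316 134  20  16 103] [324.6893 142.1748] rect 325.0 142.6 22.3 5.3 40.2
[275 160  20   5  70] [284.3143 162.0429] rect 284.4 162.1 19.2 3.5 4.8
yellow
[229 141  12   8  71] [234.3944 144.6056] rect 234.5 144.5 7.0 11.0 90.0
blue
[304  54  49  20 159] [325.5409  63.9497] rect 329.2 65.0 12.9 49.2 77.5
[352  59  23  10  68] [361.0294  63.4412] rect 362.1 61.8 6.1 23.4 68.2
[333  67  15  10  57] [340.0877  71.0175] rect 338.8 70.4 8.4 14.9 68.2
[ 1 97 13  7 25] [  7.76 100.6 ] rect 7.2 99.7 12.0 5.9 6.3
[  0 103  29  24 171] [ 11.807  113.7135] rect 11.0 110.9 20.6 31.1 69.4
[159 233  31  22 300] [174.2233 244.7333] rect 173.8 241.8 27.6 19.8 45.0
[343 246  32  42 357] [358.4118 266.409 ] rect 358.6 266.2 7.9 46.3 33.0
[238 263  29  31 338] [252.8876 280.2071] rect 252.6 278.0 22.4 29.8 22.6
n 13 row [-23.5, 40.8, -10.3] [0.0, 0.0, 1.66] total [-390.8  466.6 -133.4] [ 0.   0.  21.6]
```

View pics/topfix.png

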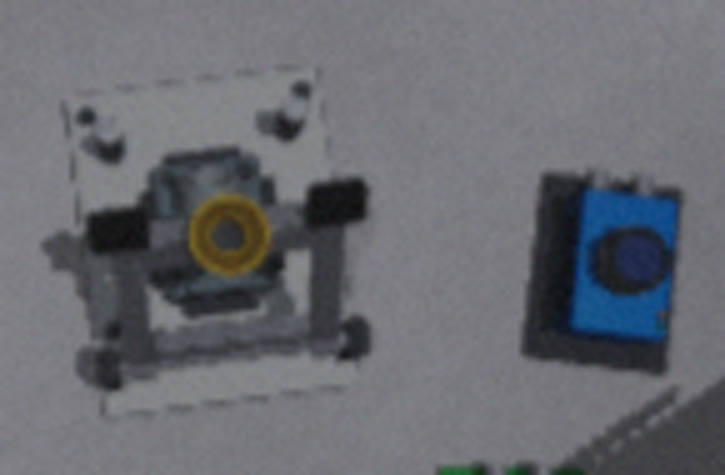

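The crop shows the base-plate corners at about (65,100), (318,68), (105,415) and (352,388), the brass ring at (230,235), and the lens at (638,257). I'll move over the fixture and look with the wrist camera.

Emit:
{"method": "servo_tool", "body": {"deltas": [[-1,0,0,-40,0,0,0],[-1,0,0,-40,0,0,0],[-1,-23.5,40.8,-4,0,0,1.66],[-1,-23.5,40.8,-4,0,0,1.66],[-1,-23.5,40.8,-4,0,0,1.66],[-1,-23.5,40.8,-4,0,0,1.66],[-1,-23.5,40.8,-4,0,0,1.66],[-1,-23.5,40.8,-4,0,0,1.66],[-1,-23.5,40.8,-4,0,0,1.66],[-1,-23.5,40.8,-4,0,0,1.66],[-1,-23.5,40.8,-4,0,0,1.66],[-1,-23.5,40.8,-4,0,0,1.66],[-1,-23.5,40.8,-4,0,0,1.66],[-1,-23.5,40.8,-4,0,0,1.66],[-1,-23.5,40.8,-4,0,0,1.66],[1,0,0,0,0,0,0],[1,0,0,0,0,0,0],[1,0,0,0,0,0,0]]}}

```text
t: 3.25
eef_pos: [0.4168, -0.118, 0.3524]
ee_rot: [-3.141, -0.0, -3.14]
force: [-0.2, 0.3, -1.2]
width: 0.0729
gripper_force: 0.0
```

```bash
python3 - <<'E'
from h import *
t=arm.grab_frame('top'); p=arm.grab_frame('wrist'); s=arm.get_state(); print(s['t'],s['eef_pos'],s['ee_rot'],s['width'],s['q'])
C=[onplane(t,(215+u/5-.4,150+v/5-.4),.015) for u,v in [(65,100),(318,68),(105,415),(352,388)]]
print(np.array(C)); TL,TR,BL,BR=C
ex=(TL-BL+TR-BR)[:2]; ey=(TL-TR+BL-BR)[:2]; print(np.linalg.norm(ex)/2,np.linalg.norm(ey)/2, np.arctan2(ex[1],ex[0]),np.arctan2(-ey[0],ey[1]))
c=np.mean(C,0); print('centre',c, 'wrist px of it',px(p,c))
print('lens',onplane(t,(215+638/5-.4,150+257/5-.4),.08),'blue top',onplane(t,(338.5,202.8),.05))
print('handle',onplane(t,(115.7,187.9),.05))
for q in ['guide_mouth','valve_body','left_pad','fixture','leaf']: print(q,[(round(d['conf'],2),w(p,d['at']).round(4).tolist()) for d in arm.recognise(q,p)[:3]])
save(p,'w1.png',1.5)
E
```

```text
3.35 [ 0.4164 -0.1191  0.3524] [-3.1415 -0.0001  3.1408] 0.06582083099658133 [ 0.1804 -0.1175 -0.26    0.0001 -1.4284 -1.7519]
[[ 0.5585  0.0303  0.015 ]
 [ 0.5807 -0.1042  0.015 ]
 [ 0.3926  0.0027  0.015 ]
 [ 0.4106 -0.126   0.015 ]]
0.16981472663170832 0.13315562159380478 0.14569468089554746 0.15135594548864328
centre [ 0.4856 -0.0493  0.015 ] wrist px of it [298.9454 193.1271]
lens [ 0.4774 -0.2607  0.08  ] blue top [ 0.4757 -0.2586  0.05  ]
handle [0.4951 0.3092 0.05  ]
guide_mouth [(0.93, [0.4565, -0.0596, 0.1836])]
valve_body [(0.8, [0.4686, -0.0536, 0.0566])]
left_pad [(0.71, [0.459, -0.0573, 0.1829])]
fixture [(0.66, [0.455, -0.055, 0.1052])]
leaf [(0.88, [0.4589, -0.0588, 0.1819])]
```

View pics/w1.png

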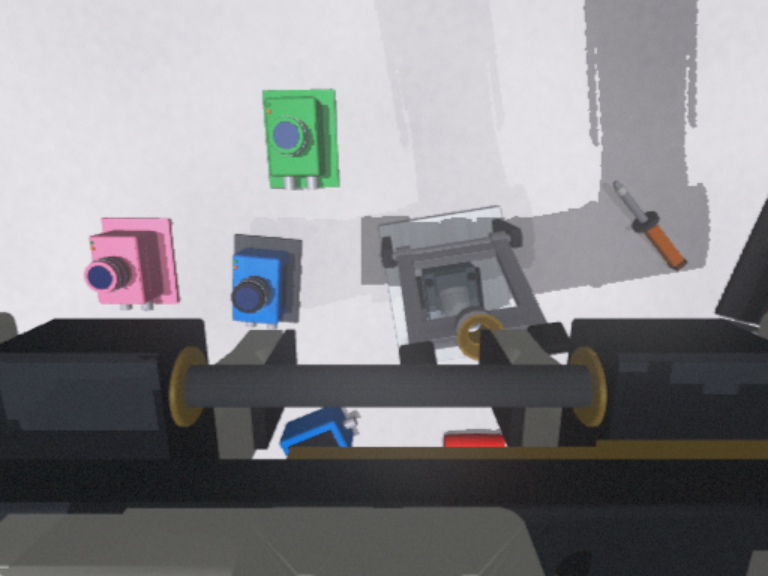

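The wrist picture shows the leaf with the brass ring at (480,335). The hinge-side plate corners are at (380,222) and (500,207). The reader's lens is at (248,296).

```bash
cat >> h.py <<'E'
def tri(obs):
    A=np.zeros((3,3));b=np.zeros(3)
    for pic,uv in obs:
        d=Rm(pic['orientation'])@np.linalg.inv(np.array(pic['K']))@np.array([uv[0],uv[1],1.]); d/=np.linalg.norm(d); P=np.eye(3)-np.outer(d,d); A+=P; b+=P@np.array(pic['position'])
    x=np.linalg.solve(A,b); return x,[np.linalg.norm(px(pic,x)-uv) for pic,uv in obs]
E
python3 - <<'E'
from h import *
t=arm.grab_frame('top'); sc=arm.grab_frame('scene'); p=arm.grab_frame('wrist')
print('ring',tri([(t,(260.5,196.6)),(sc,(234.4,144.6)),(p,(480/1.5,335/1.5))]))
print('ring ts',tri([(t,(260.5,196.6)),(sc,(234.4,144.6))]))
print('BR',onplane(p,(380/1.5,222/1.5),.015),'BL',onplane(p,(500/1.5,207/1.5),.015))
print('lens',onplane(p,(248/1.5,296/1.5),.08), tri([(t,(215+638/5-.4,150+257/5-.4)),(p,(248/1.5,296/1.5))]))
o=np.array([.4935,-.0481]);ex=np.array([np.cos(.148),np.sin(.148)])
r=tri([(t,(260.5,196.6)),(sc,(234.4,144.6)),(p,(480/1.5,335/1.5))])[0]
ey=np.array([-ex[1],ex[0]]); print('ring in fixture',(r[:2]-o)@ex,(r[:2]-o)@ey,r[2], 'theta',np.arctan2(r[2]-.089,(r[:2]-o)@ex+.072)-np.arctan2(12,129), np.hypot(r[2]-.089,(r[:2]-o)@ex+.072))
E
```

```text
ring (array([ 0.4671, -0.0524,  0.2075]), [np.float64(0.43900242738183937), np.float64(0.6550165521500263), np.float64(0.9593311232752821)])
ring ts (array([ 0.4678, -0.0525,  0.2083]), [np.float64(0.4993062465727876), np.float64(0.4587193090456132)])
BR [ 0.4085 -0.1275  0.015 ] BL [0.3922 0.0036 0.015 ]
lens [ 0.4742 -0.2587  0.08  ] (array([ 0.4795, -0.2649,  0.0615]), [np.float64(0.12892333592399183), np.float64(0.21244431167719519)])
ring in fixture -0.02675693000445186 -0.0003745871162993139 0.20747911068890712 theta 1.113264004755332 0.12682363759274679
```

```bash
cat >> h.py <<'E'
F=dict(o=np.array([.4935,-.0481,0]),psi=.145)
def fw(x,y,z): c,s=np.cos(F['psi']),np.sin(F['psi']); return F['o']+np.array([c*x-s*y,s*x+c*y,z])/1
def tool(psi,al):
    c,s=np.cos(al),np.sin(al); return R.from_euler('z',psi).as_matrix()@np.array([[-c,0,s],[0,1,0],[-s,0,-c]])
def chain(wps,state=None):
    s=state or arm.get_state(); s=dict(eef_pos=s['eef_pos'],ee_rot=s['ee_rot'])
    for p,M,n in wps: plan(p,M,n,s); s=dict(eef_pos=p,ee_rot=M)
E
python3 - <<'E'
from h import *
pad=lambda th,h:fw(-.072+.134*np.cos(th)-h*np.sin(th),-.050,.089+.134*np.sin(th)+h*np.cos(th))
M=tool(.145,np.radians(30))
for th,h in [(1.1,.055),(1.1,.016),(0,.016)]: print(pad(th,h))
chain([(pad(1.1,.055),M,10),(pad(1.1,.016),M,3)]+[(pad(a,.016),M,3) for a in (.85,.6,.35,.1)]+[(pad(0,.016),M,3)])
E
```

```text
[ 0.4411 -0.1063  0.2334]
[ 0.4755 -0.1013  0.2157]
[ 0.5621 -0.0886  0.105 ]
n 10 row [0.3, 0.9, 12.3] [-0.22, -2.99, -0.82] total [-24.4  12.4 119.1] [ -2.2 -29.9  -8.2]
n 3 row [-7.1, 0.0, 10.9] [0.0, 0.0, 0.0] total [-21.3   0.   32.7] [0. 0. 0.]
n 3 row [-6.1, -0.0, 9.4] [0.0, 0.0, 0.0] total [-18.2  -0.   28.3] [0. 0. 0.]
n 3 row [-3.5, 0.0, 10.6] [0.0, 0.0, 0.0] total [-10.6   0.   31.9] [0. 0. 0.]
n 3 row [-0.8, 0.0, 11.2] [0.0, 0.0, 0.0] total [-2.4  0.  33.6] [0. 0. 0.]
n 3 row [2.0, -0.0, 11.0] [0.0, 0.0, 0.0] total [ 6.  -0.  33.1] [0. 0. 0.]
n 3 row [1.6, 0.0, 4.2] [0.0, 0.0, 0.0] total [ 4.7  0.  12.6] [0. 0. 0.]
```

Emit:
{"method": "servo_tool", "body": {"deltas": [[1,0.3,0.9,12.3,-0.22,-3,-0.82],[1,0.3,0.9,12.3,-0.22,-3,-0.82],[1,0.3,0.9,12.3,-0.22,-3,-0.82],[1,0.3,0.9,12.3,-0.22,-3,-0.82],[1,0.3,0.9,12.3,-0.22,-3,-0.82],[1,0.3,0.9,12.3,-0.22,-3,-0.82],[1,0.3,0.9,12.3,-0.22,-3,-0.82],[1,0.3,0.9,12.3,-0.22,-3,-0.82],[1,0.3,0.9,12.3,-0.22,-3,-0.82],[1,0.3,0.9,12.3,-0.22,-3,-0.82],[1,0,0,0,0,0,0],[1,0,0,0,0,0,0]]}}

```text
t: 4.75
eef_pos: [0.4408, -0.1064, 0.2332]
ee_rot: [-3.141, 0.522, -2.995]
force: [0.6, 0.4, 0.7]
width: 0.0006
gripper_force: 0.0
```

```bash
python3 - <<'E'
from h import *
p=arm.grab_frame('wrist'); s=arm.get_state(); print(s['t'],s['eef_pos'],s['width'],s['q'])
pad=lambda th,h:fw(-.072+.134*np.cos(th)-h*np.sin(th),-.050,.089+.134*np.sin(th)+h*np.cos(th))
chain([(pad(1.1,.016),tool(.145,np.radians(30)),3)])
save(p,'w2.png',1.5)
E
```

```text
4.8 [ 0.4419 -0.1062  0.2344] 0.0007117858417566335 [ 0.2427 -0.3415 -0.8343  0.0917 -0.5582 -1.7319]
n 3 row [-6.7, 0.0, 11.1] [0.01, 0.0, 0.03] total [-20.    0.   33.2] [0.  0.  0.1]
```

View pics/w2.png

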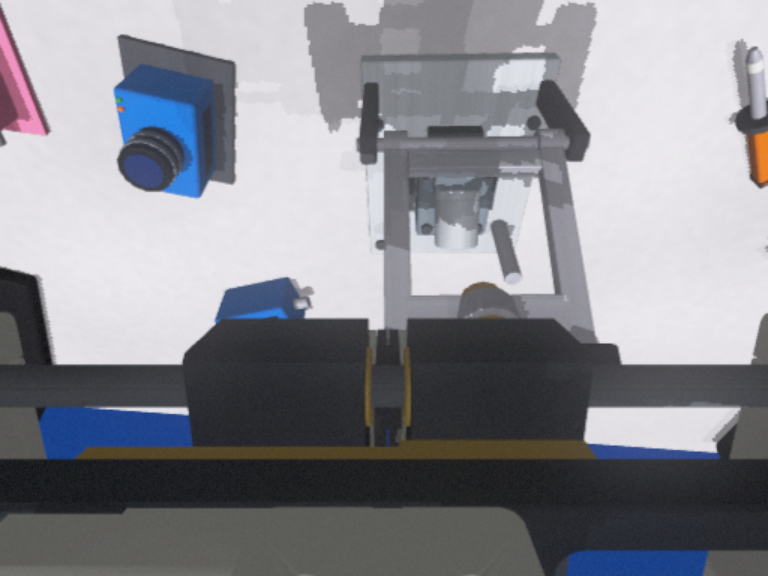

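The closed fingers are lined up with the right-hand arm of the leaf, and the tube at (485,300) is clear of them. I'll push.

Emit:
{"method": "servo_tool", "body": {"deltas": [[1,-6.8,0,11,0,0,0],[1,-6.8,0,11,0,0,0],[1,-6.8,0,11,0,0,0],[1,-6.1,0,9.4,0,0,0],[1,-6.1,0,9.4,0,0,0],[1,-6.1,0,9.4,0,0,0],[1,-3.5,0,10.6,0,0,0],[1,-3.5,0,10.6,0,0,0],[1,-3.5,0,10.6,0,0,0],[1,-0.8,0,11.2,0,0,0],[1,-0.8,0,11.2,0,0,0],[1,-0.8,0,11.2,0,0,0],[1,0,0,0,0,0,0]]}}

```text
t: 5.88
eef_pos: [0.5501, -0.0902, 0.149]
ee_rot: [-3.141, 0.522, -2.995]
force: [0.8, 0.4, 0.5]
width: 0.0004
gripper_force: 0.0
```

Emit:
{"method": "servo_tool", "body": {"deltas": [[1,2,0,11,0,0,0],[1,2,0,11,0,0,0],[1,2,0,11,0,0,0],[1,0,0,0,0,0,0],[1,0,0,0,0,0,0]]}}

```text
t: 6.3
eef_pos: [0.5599, -0.0892, 0.1183]
ee_rot: [-3.14, 0.523, -2.995]
force: [0.1, -0.1, 0.9]
width: 0.0002
gripper_force: 0.0
```

Emit:
{"method": "servo_tool", "body": {"deltas": [[1,1.5,0,4.2,0,0,0],[1,1.5,0,4.2,0,0,0],[1,1.5,0,4.2,0,0,0],[1,0,0,0,0,0,0]]}}

```text
t: 6.63
eef_pos: [0.563, -0.0902, 0.1067]
ee_rot: [3.138, 0.523, -2.995]
force: [-0.7, 0.1, 0.3]
width: 0.0007
gripper_force: 0.0
```

```bash
python3 - <<'E'
from h import *
p=arm.grab_frame('scene'); s=arm.get_state(); print(s['t'],s['eef_pos'],s['force'])
t=arm.grab_frame('top')
a=np.hstack([cv2.resize(p['color'][110:250,190:310],None,fx=3,fy=3),cv2.resize(t['color'][130:270,200:320],None,fx=3,fy=3)])
cv2.imwrite('pics/s3.png',a[:,:,::-1])
E
```

```text
6.6833 [ 0.563  -0.09    0.1069] [-0.4896  0.2003  0.3929]
```

View pics/s3.png

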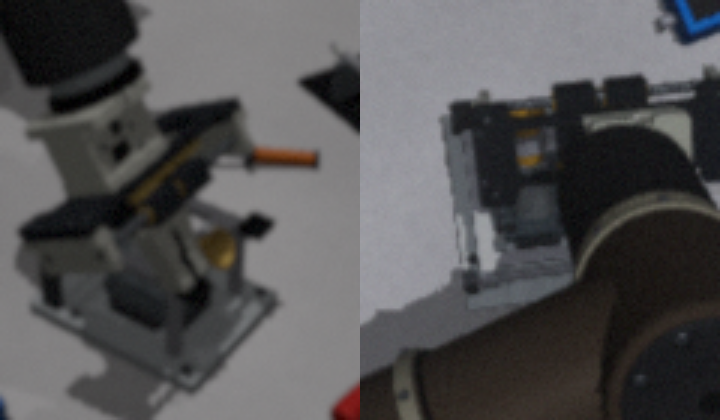

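The leaf is nearly down, with the fingers on the right pad and the brass mouth facing +x. I'll press on until it stops.

Emit:
{"method": "servo_tool", "body": {"deltas": [[1,1,0,1.7,0,0,0],[1,1,0,1.7,0,0,0],[1,1,0,1.7,0,0,0]]}}

```text
t: 6.98
eef_pos: [0.564, -0.0901, 0.1031]
ee_rot: [3.135, 0.526, -2.994]
force: [-26.1, 5.3, 38.8]
width: 0.0002
gripper_force: 19.8
```

Emit:
{"method": "servo_tool", "body": {"deltas": [[1,1,0,1.7,0,0,0],[1,1,0,1.7,0,0,0]]}}

```text
t: 7.15
eef_pos: [0.5644, -0.0902, 0.1022]
ee_rot: [3.133, 0.531, -2.994]
force: [-56.8, 15.4, 83.0]
width: 0.0006
gripper_force: 41.2
```

Home, with firm contact. I'll retreat and view the mouth from above.

Emit:
{"method": "servo_tool", "body": {"deltas": [[1,0,0,-10,0,0,0],[1,0,0,-30,0,0,0],[1,0,0,-40,0,0,0],[-1,0,0,-40,0,0,0],[-1,0,0,-40,0,0,0],[-1,0,0,-30,0,0,0],[-1,0,0,0,0,0,0],[-1,0,0,0,0,0,0],[-1,0,0,0,0,0,0],[-1,0,0,0,0,0,0],[-1,0,0,0,0,0,0]]}}

```text
t: 8.07
eef_pos: [0.469, -0.1061, 0.2604]
ee_rot: [3.133, 0.518, -2.995]
force: [1.0, 0.4, 0.5]
width: 0.0481
gripper_force: 0.0
```

```bash
python3 - <<'E'
from h import *
p=arm.grab_frame('wrist'); s=arm.get_state(); print(s['t'],s['eef_pos'],s['width'],s['q'])
t=arm.grab_frame('top');sc=arm.grab_frame('scene')
print('pred mouth px',px(p,fw(.057,0,.101)),px(t,fw(.057,0,.101)),px(sc,fw(.057,0,.101)))
for q in (p,t,sc):
  h=cv2.cvtColor(q['color'],cv2.COLOR_RGB2HSV); m=cv2.inRange(h,(15,100,50),(32,255,255)); n,l,st,c=cv2.connectedComponentsWithStats(m)
  print([(st[i].tolist(),c[i].round(1).tolist()) for i in range(1,n) if st[i,4]>15])
save(p,'w3.png',1.5)
plan([.49,.29,.30],tool(-.28,0))
E
```

```text
8.1167 [ 0.4691 -0.1061  0.2605] 0.05240819179051106 [ 0.2055 -0.2942 -0.7211  0.0359 -0.6262 -1.651 ]
pred mouth px [303.6415 170.7705] [254.4491 167.6451] [262.0537 193.1799]
[([505, 54, 7, 25, 111], [508.7, 64.5]), ([508, 77, 4, 9, 20], [509.6, 81.2]), ([296, 134, 19, 10, 161], [305.3, 138.5]), ([293, 159, 24, 14, 257], [304.7, 166.2]), ([152, 238, 18, 47, 394], [158.0, 264.2]), ([348, 241, 17, 43, 330], [358.5, 267.2]), ([149, 293, 346, 13, 3128], [340.0, 300.4])]
[([249, 166, 12, 10, 88], [254.7, 170.0]), ([252, 182, 9, 3, 20], [256.4, 183.0]), ([264, 225, 8, 4, 18], [267.2, 226.3])]
[([386, 7, 61, 20, 479], [414.0, 16.4]), ([385, 44, 15, 5, 17], [391.6, 46.0]), ([62, 63, 44, 33, 500], [83.3, 80.6]), ([186, 88, 26, 19, 86], [196.6, 97.9]), ([256, 188, 13, 12, 115], [262.1, 193.3])]
n 11 row [-1.0, 36.5, -2.6] [0.62, 2.65, 2.18] total [-87.6 388.8   8. ] [ 6.8 29.2 24. ]
```

View pics/w3.png

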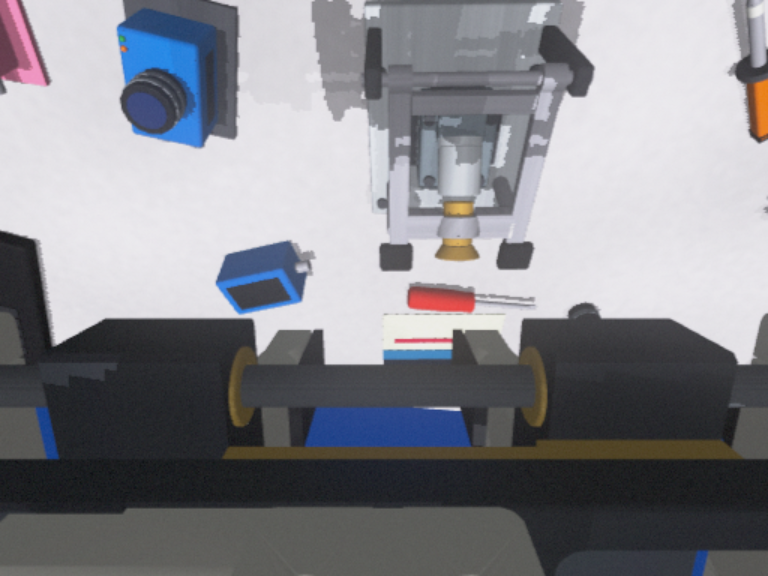

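The leaf is shut and the mouth is at wrist pixel (457,255)/1.5, within about 1 px of the prediction. Next is the cradle.

```bash
python3 - <<'E'
from h import *
t=arm.grab_frame('top'); p=arm.grab_frame('wrist')
a=onplane(t,(115.7,187.9),.05); b=onplane(t,(100,233),.048); print(a,b,a-b,np.linalg.norm(a-b),np.arctan2(*(a-b)[1::-1]))
print('lens',onplane(p,(150/1.5,105/1.5),.08))
plan([.47,.30,.30],tool(-.3,0),15)
E
```

```text
[0.4951 0.3092 0.05  ] [0.3807 0.3396 0.048 ] [ 0.1144 -0.0304  0.002 ] 0.11843135670981578 -0.2599443216346655
lens [ 0.4728 -0.2574  0.08  ]
n 15 row [1.0, 27.4, -2.3] [0.47, 1.95, 1.68] total [-71.3 401.7  -0.6] [ 7.1 29.2 25.1]
```

Emit:
{"method": "servo_tool", "body": {"deltas": [[-1,1,27.4,-2.3,0.47,1.95,1.68],[-1,1,27.4,-2.3,0.47,1.95,1.68],[-1,1,27.4,-2.3,0.47,1.95,1.68],[-1,1,27.4,-2.3,0.47,1.95,1.68],[-1,1,27.4,-2.3,0.47,1.95,1.68],[-1,1,27.4,-2.3,0.47,1.95,1.68],[-1,1,27.4,-2.3,0.47,1.95,1.68],[-1,1,27.4,-2.3,0.47,1.95,1.68],[-1,1,27.4,-2.3,0.47,1.95,1.68],[-1,1,27.4,-2.3,0.47,1.95,1.68],[-1,1,27.4,-2.3,0.47,1.95,1.68],[-1,1,27.4,-2.3,0.47,1.95,1.68],[-1,1,27.4,-2.3,0.47,1.95,1.68],[-1,1,27.4,-2.3,0.47,1.95,1.68],[-1,1,27.4,-2.3,0.47,1.95,1.68],[-1,0,0,0,0,0,0],[-1,0,0,0,0,0,0]]}}

```text
t: 9.73
eef_pos: [0.4703, 0.2993, 0.2988]
ee_rot: [-3.141, 0.001, 2.844]
force: [0.6, -0.9, -0.1]
width: 0.0878
gripper_force: 0.0
```

```bash
python3 - <<'E'
from h import *
p=arm.grab_frame('wrist'); s=arm.get_state(); print(s['t'],s['eef_pos'],s['ee_rot'],s['width'],s['q'])
h=cv2.cvtColor(p['color'],cv2.COLOR_RGB2HSV); m=cv2.inRange(h,(3,140,60),(16,255,255)); n,l,st,c=cv2.connectedComponentsWithStats(m)
for i in range(1,n):
    if st[i,4]>100: print(st[i],c[i],cv2.minAreaRect(np.argwhere(l==i)[:,::-1].astype(np.float32)))
save(p,'w4.png',1.5)
E
```

```text
9.7833 [0.4699 0.2983 0.2992] [3.1413 0.0019 2.8441] 0.0875738155069951 [ 0.9188  0.1228 -0.1367  0.0018 -1.3103 -2.7875]
[161 143  40  24 329] [180.0699 154.7599] ((180.4000244140625, 155.20001220703125), (41.14365005493164, 8.049843788146973), 26.56505012512207)
[264 148  14  56 658] [270.2584 175.0122] ((270.3722839355469, 175.39068603515625), (55.08278274536133, 12.271164894104004), 88.56790161132812)
```

View pics/w4.png

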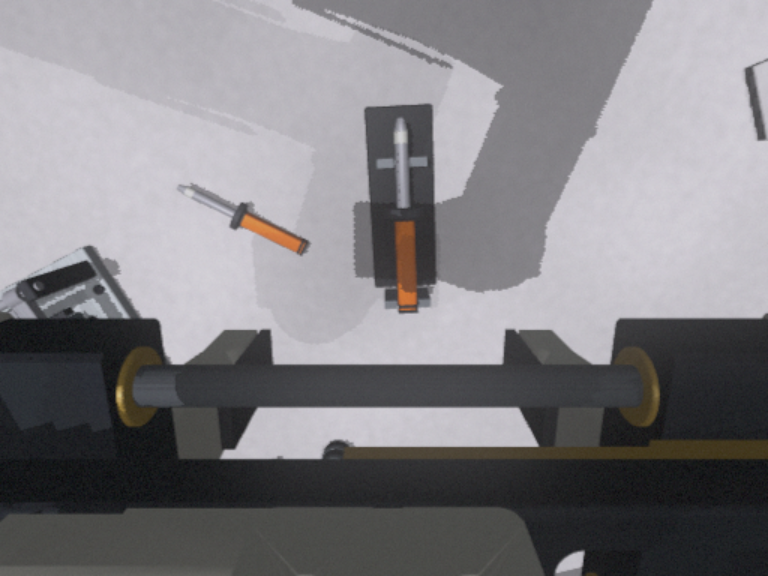

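The rod lies nearly vertical in the picture, with its tip at (401,118), collar at (403,213), and handle from (404,222) to (408,310).

```bash
python3 - <<'E'
from h import *
p=arm.grab_frame('wrist'); s=arm.get_state()
h=cv2.cvtColor(p['color'],cv2.COLOR_RGB2HSV); m=cv2.inRange(h,(3,140,60),(16,255,255)); m[:,:240]=0
ys,xs=np.nonzero(m); 
for r in (150,160,170,180,190,200): print(r, xs[ys==r].min(),xs[ys==r].max(),end='; ')
k=np.polyfit(ys,xs,1); rows=(147.5,204)
A=onplane(p,(np.polyval(k,148),148),.057); B=onplane(p,(np.polyval(k,204),204),.057); T=onplane(p,(267.3,78.7),.049)
print('\n',A,B,np.linalg.norm(B-A),'psi',np.arctan2(*(B-A)[1::-1]),'tip',T,'psi tip-B',np.arctan2(*(B-T)[1::-1]),np.linalg.norm(B-T), 'A-T',np.linalg.norm(A-T))
E
```

```text
150 264 276; 160 265 276; 170 265 276; 180 266 276; 190 266 277; 200 266 278; 
 [0.4559 0.3185 0.057 ] [0.5318 0.2988 0.057 ] 0.0784505543389793 psi -0.25279182811456924 tip [0.3707 0.3402 0.049 ] psi tip-B -0.2512382244184024 0.16658514364258983 A-T 0.08830568776674402
```

```bash
python3 - <<'E'
from h import *
M=tool(-.252,0); chain([([.4742,.3140,.14],M,6),([.4742,.3140,.029],M,6)])
E
```

```text
n 6 row [0.0, 2.8, 26.6] [0.01, 0.02, -0.44] total [  0.7  16.8 159.7] [ 0.1  0.1 -2.6]
n 6 row [0.0, 0.0, 18.5] [0.0, 0.0, 0.0] total [  0.   0. 111.] [0. 0. 0.]
```

Emit:
{"method": "servo_tool", "body": {"deltas": [[-1,0,2.8,26.6,0,0,-0.44],[-1,0,2.8,26.6,0,0,-0.44],[-1,0,2.8,26.6,0,0,-0.44],[-1,0,2.8,26.6,0,0,-0.44],[-1,0,2.8,26.6,0,0,-0.44],[-1,0,2.8,26.6,0,0,-0.44],[-1,0,0,18.5,0,0,0],[-1,0,0,18.5,0,0,0],[-1,0,0,18.5,0,0,0],[-1,0,0,18.5,0,0,0],[-1,0,0,18.5,0,0,0],[-1,0,0,18.5,0,0,0],[-1,0,0,0,0,0,0]]}}

```text
t: 10.92
eef_pos: [0.4733, 0.3122, 0.0273]
ee_rot: [-3.14, 0.001, 2.889]
force: [0.3, -0.1, 0.2]
width: 0.0876
gripper_force: 0.0
```

Emit:
{"method": "servo_tool", "body": {"deltas": [[1,0,0,0,0,0,0],[1,0,0,0,0,0,0],[1,0,0,0,0,0,0],[1,0,0,0,0,0,0],[1,0,0,0,0,0,0],[1,0,0,0,0,0,0],[1,0,0,0,0,0,0],[1,0,0,0,0,0,0],[1,0,0,0,0,0,0],[1,0,0,0,0,0,0]], "squeeze": 40}}

```text
t: 11.75
eef_pos: [0.4752, 0.3147, 0.0299]
ee_rot: [3.139, 0.003, 2.89]
force: [0.6, 0.0, -0.5]
width: 0.0267
gripper_force: 0.0
```

Emit:
{"method": "servo_tool", "body": {"deltas": [[1,0,0,0,0,0,0],[1,0,0,0,0,0,0],[1,0,0,0,0,0,0],[1,0,0,0,0,0,0],[1,0,0,0,0,0,0]], "squeeze": 50}}

```text
t: 12.17
eef_pos: [0.4751, 0.3147, 0.0298]
ee_rot: [3.139, 0.003, 2.89]
force: [0.0, -0.1, -0.5]
width: 0.0181
gripper_force: 50.0
```

Emit:
{"method": "servo_tool", "body": {"deltas": [[1,0,0,-5,0,0,0],[1,0,0,-15,0,0,0],[1,0,0,-30,0,0,0],[1,0,0,-35,0,0,0],[1,0,0,-35,0,0,0],[1,0,0,-35,0,0,0],[1,0,0,-25,0,0,0],[1,0,0,0,0,0,0],[1,0,0,0,0,0,0]]}}

```text
t: 12.92
eef_pos: [0.4749, 0.3149, 0.2118]
ee_rot: [3.136, 0.004, 2.89]
force: [-0.1, -0.1, -2.7]
width: 0.0178
gripper_force: 50.0
```

```bash
python3 - <<'E'
from h import *
p=arm.grab_frame('wrist'); s=arm.get_state(); print(s['t'],s['eef_pos'],s['ee_rot'],s['width'],s['gripper_force'],s['q'])
arm.grab_frame('wrist');print([arm.get_state()['eef_pos'] for _ in [0]])
save(p,'w5.png',1.5)
M=Rm(s['ee_rot']); tip=np.array(s['eef_pos'])-M[:,2]*.019+M[:,0]*(.129-.022); col=np.array(s['eef_pos'])-M[:,2]*.019+M[:,0]*.031
print('pred px tip,col',px(p,tip)*1.5,px(p,col)*1.5)
E
```

```text
12.9667 [0.4742 0.3142 0.21  ] [3.1387 0.0022 2.8895] 0.017596756495013053 49.99502956867218 [ 0.9299  0.1945 -0.2544  0.0011 -1.1183 -2.7532]
[array([0.4739, 0.3139, 0.209 ])]
pred px tip,col [387.1902  22.2607] [387.0223 284.1859]
```

View pics/w5.png

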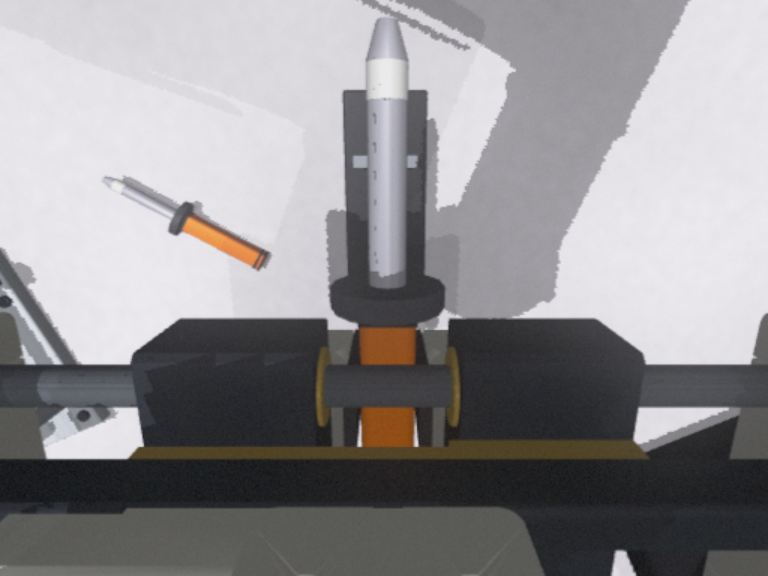

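The rod is held straight along the tool's x, with its tip at (387,20) as predicted and its collar at (387,290). I'll carry it to the tube's axis.

```bash
cat >> h.py <<'E'
def seat(gap,psi=.145,al=np.radians(30),M=None):
    "TCP with collar 'gap' m out of the mouth"
    T=tool(psi,al); M=fw(.057,.0005,.101) if M is None else M
    return M-T[:,0]*(.031+gap)+T[:,2]*.019
E
python3 - <<'E'
from h import *
T=tool(.145,np.radians(30)); P=seat(.116); print(P)
chain([([.56,.22,.26],tool(-.1,np.radians(10)),6),(P+[0,0,.06],T,12),(P,T,4)])
E
```

```text
[ 0.6852 -0.0196  0.158 ]
n 6 row [-17.7, -12.6, -7.3] [-0.12, -1.65, -1.45] total [-106.9  -69.4  -50.9] [-0.7 -9.9 -8.7]
n 12 row [-8.6, -20.2, 6.6] [-0.4, -1.66, -1.1] total [-139.  -225.9   67.1] [ -4.8 -19.9 -13.3]
n 4 row [7.5, 0.0, 13.0] [0.0, 0.0, 0.0] total [30.  0. 52.] [0. 0. 0.]
```

Emit:
{"method": "servo_tool", "body": {"deltas": [[1,-17.7,-12.6,-7.3,-0.12,-1.65,-1.45],[1,-17.7,-12.6,-7.3,-0.12,-1.65,-1.45],[1,-17.7,-12.6,-7.3,-0.12,-1.65,-1.45],[1,-17.7,-12.6,-7.3,-0.12,-1.65,-1.45],[1,-17.7,-12.6,-7.3,-0.12,-1.65,-1.45],[1,-17.7,-12.6,-7.3,-0.12,-1.65,-1.45],[1,-8.6,-20.2,6.6,-0.4,-1.66,-1.1],[1,-8.6,-20.2,6.6,-0.4,-1.66,-1.1],[1,-8.6,-20.2,6.6,-0.4,-1.66,-1.1],[1,-8.6,-20.2,6.6,-0.4,-1.66,-1.1],[1,-8.6,-20.2,6.6,-0.4,-1.66,-1.1],[1,-8.6,-20.2,6.6,-0.4,-1.66,-1.1],[1,-8.6,-20.2,6.6,-0.4,-1.66,-1.1],[1,-8.6,-20.2,6.6,-0.4,-1.66,-1.1],[1,-8.6,-20.2,6.6,-0.4,-1.66,-1.1],[1,-8.6,-20.2,6.6,-0.4,-1.66,-1.1],[1,-8.6,-20.2,6.6,-0.4,-1.66,-1.1],[1,-8.6,-20.2,6.6,-0.4,-1.66,-1.1],[1,0,0,0,0,0,0],[1,0,0,0,0,0,0]]}}

```text
t: 14.68
eef_pos: [0.6855, -0.0205, 0.2159]
ee_rot: [3.141, 0.521, -3.0]
force: [-0.3, -0.4, -1.4]
width: 0.018
gripper_force: 50.0
```

```bash
python3 - <<'E'
from h import *
arm.grab_frame('top'); S=[]
for _ in range(4): arm.grab_frame('top'); s=arm.get_state(); S.append(np.r_[s['eef_pos'],s['ee_rot']])
print(s['t'],np.array(S),s['q'],s['width'])
T=tool(.145,np.radians(30)); plan(seat(.116),T,5)
E
```

```text
14.9333 [[ 0.6858 -0.0191  0.2172  3.141   0.5229 -2.9983]
 [ 0.686  -0.0187  0.2177  3.141   0.5237 -2.9975]
 [ 0.6861 -0.0184  0.2181  3.1409  0.5244 -2.997 ]
 [ 0.6863 -0.0182  0.2185  3.1409  0.525  -2.9967]] [ 0.2942  0.1205 -0.5245  0.1856 -0.4118 -1.8707] 0.01769071213023645
n 5 row [6.3, -0.3, 10.3] [0.01, 0.02, -0.0] total [31.4 -1.3 51.7] [ 0.   0.1 -0. ]
```

Emit:
{"method": "servo_tool", "body": {"deltas": [[1,7.5,0,13,0,0,0],[1,7.5,0,13,0,0,0],[1,7.5,0,13,0,0,0],[1,7.5,0,13,0,0,0],[1,0,0,0,0,0,0],[1,0,0,0,0,0,0],[1,0,0,0,0,0,0],[1,0,0,0,0,0,0],[1,0,0,0,0,0,0],[1,0,0,0,0,0,0],[1,0,0,0,0,0,0],[1,0,0,0,0,0,0]]}}

```text
t: 15.93
eef_pos: [0.6868, -0.0189, 0.1591]
ee_rot: [3.141, 0.526, -2.998]
force: [-0.1, 0.2, -2.0]
width: 0.0177
gripper_force: 50.0
```

```bash
python3 - <<'E'
from h import *
p=arm.grab_frame('wrist'); s=arm.get_state(); print(s['t'],s['eef_pos'],s['ee_rot'])
T=tool(.145,np.radians(30)); plan(seat(.116),T,1)
E=Rm(s['ee_rot']); tip=np.array(s['eef_pos'])-E[:,2]*.019+E[:,0]*.107
M=fw(.057,.0005,.101)
for n,P in dict(tip=tip,mouth=M,L=fw(.062,.047,.100),R=fw(.062,-.047,.1),axis0=fw(.057-.0364,.0005,.08)).items(): print(n,px(p,P)*1.5)
save(p,'w6.png',1.5)
E
```

```text
15.9833 [ 0.6868 -0.0189  0.159 ] [ 3.1407  0.5261 -2.9977]
n 1 row [1.9, -0.5, -0.0] [0.02, 0.14, -0.06] total [ 1.9 -0.5 -0. ] [ 0.   0.1 -0.1]
tip [389.6626  24.0731]
mouth [ 387.5256 -160.8318]
L [ 564.6854 -134.09  ]
R [ 206.4748 -133.9666]
axis0 [ 387.4456 -385.5618]
```

View pics/w6.png

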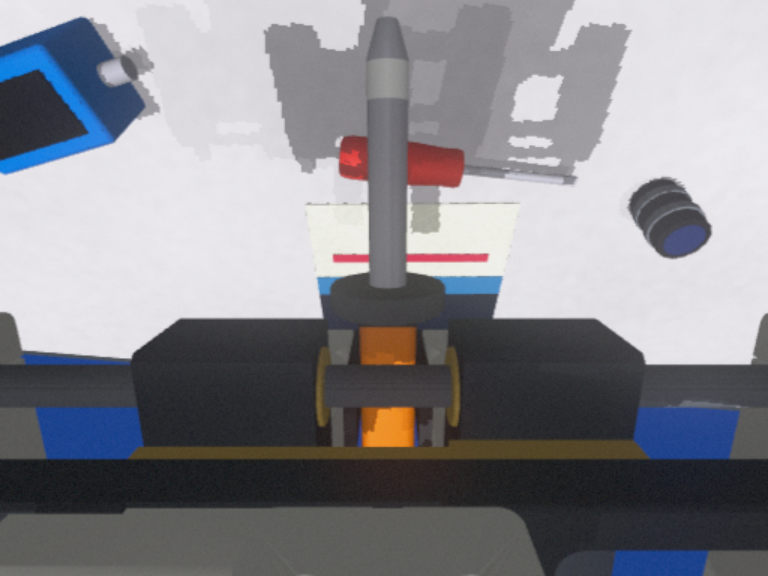

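The mouth is out of the wrist camera's view, so I'll advance on the model and watch the force.

Emit:
{"method": "servo_tool", "body": {"deltas": [[1,7,-0.5,0,0,0,0],[1,7,0,0,0,0,0],[1,7,0,0,0,0,0],[1,7,0,0,0,0,0],[1,7,0,0,0,0,0],[1,0,0,0,0,0,0],[1,0,0,0,0,0,0],[1,0,0,0,0,0,0],[1,0,0,0,0,0,0]]}}

```text
t: 16.73
eef_pos: [0.6575, -0.0236, 0.1417]
ee_rot: [3.141, 0.527, -2.998]
force: [0.3, -0.6, -1.8]
width: 0.0174
gripper_force: 50.0
```

```bash
python3 - <<'E'
from h import *
t=arm.grab_frame('top'); p=arm.grab_frame('scene'); s=arm.get_state(); print(s['t'],s['eef_pos'],s['ee_rot'],s['force'])
plan(seat(.076),tool(.145,np.radians(30)),1)
E=Rm(s['ee_rot']); tip=np.array(s['eef_pos'])-E[:,2]*.019+E[:,0]*.107; M=fw(.057,.0005,.101); print(tip,M)
for n,c,r in (('top',t,(140,215)),('scene',p,(215,215))): print(n,px(c,tip),px(c,M))
a=np.hstack([cv2.resize(p['color'][150:230,220:300],None,fx=5,fy=5,interpolation=cv2.INTER_CUBIC),cv2.resize(t['color'][130:210,215:295],None,fx=5,fy=5,interpolation=cv2.INTER_CUBIC)])
cv2.imwrite('pics/ins.png',a[:,:,::-1])
E
```

```text
16.8333 [ 0.6574 -0.0234  0.1416] [ 3.1406  0.5265 -2.9977] [-1.0023  0.6341 -1.8607]
n 1 row [7.5, -0.2, -0.3] [0.03, 0.17, -0.06] total [ 7.5 -0.2 -0.3] [ 0.   0.2 -0.1]
[ 0.5564 -0.0381  0.1042] [ 0.5498 -0.0394  0.101 ]
top [253.8348 164.7329] [254.2457 167.6672]
scene [264.615  193.0825] [262.1693 193.0701]
```

View pics/ins.png

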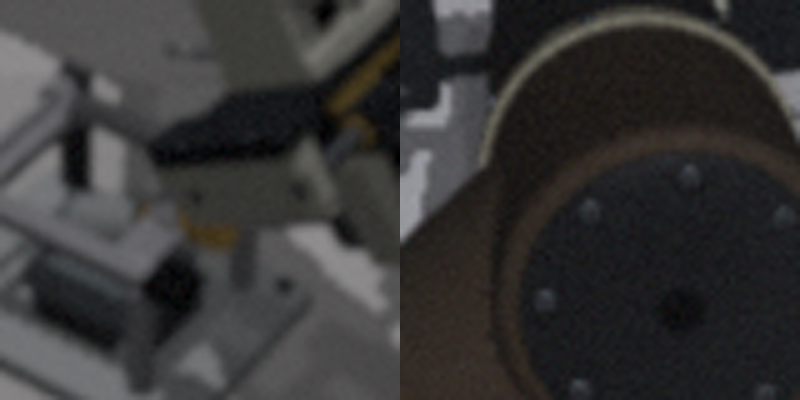

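Both views are blocked by the gripper and arm, so I'll go in by force readings.

Emit:
{"method": "servo_tool", "body": {"deltas": [[1,4,0,0,0,0,0],[1,4,0,0,0,0,0],[1,4,0,0,0,0,0],[1,0,0,0,0,0,0]]}}

```text
t: 17.17
eef_pos: [0.6462, -0.0265, 0.1362]
ee_rot: [3.138, 0.522, -2.998]
force: [-0.4, -0.3, -1.9]
width: 0.0178
gripper_force: 50.0
```

Emit:
{"method": "servo_tool", "body": {"deltas": [[1,3,0,0,0,0,0],[1,3,0,0,0,0,0],[1,0,0,0,0,0,0]]}}

```text
t: 17.42
eef_pos: [0.6417, -0.0273, 0.1346]
ee_rot: [3.136, 0.521, -2.998]
force: [-0.0, 0.2, -2.2]
width: 0.0176
gripper_force: 50.0
```

Emit:
{"method": "servo_tool", "body": {"deltas": [[1,3,0,0,0,0,0],[1,3,0,0,0,0,0],[1,3,0,0,0,0,0],[1,0,0,0,0,0,0]]}}

```text
t: 17.75
eef_pos: [0.6352, -0.0285, 0.1322]
ee_rot: [3.132, 0.52, -2.997]
force: [2.6, 4.2, -2.7]
width: 0.018
gripper_force: 50.0
```

```bash
python3 - <<'E'
from h import *
for _ in range(3):
    arm.grab_frame('top'); s=arm.get_state(); print(s['force'],s['moment'],s['eef_pos']); 
plan(seat(.040),tool(.145,np.radians(30)),1)
E=Rm(s['ee_rot']); tip=np.array(s['eef_pos'])-E[:,2]*.019+E[:,0]*.107; T=tool(.145,np.radians(30)); print('tip past mouth, lateral (tool axes)',T.T@(tip-fw(.057,.0005,.101))*1e3)
print('force tool',E.T@s['force'])
E
```

```text
[ 3.2929  4.2283 -2.979 ] [0.8734 0.9746 0.297 ] [ 0.6352 -0.0285  0.1322]
[ 2.493   3.7043 -2.2206] [0.963  0.9201 0.2304] [ 0.6352 -0.0285  0.1321]
[ 2.9953  3.1678 -2.7965] [0.9691 0.8945 0.301 ] [ 0.6352 -0.0286  0.1321]
n 1 row [19.0, 1.6, 3.0] [0.5, -0.24, -0.04] total [19.   1.6  3. ] [ 0.5 -0.2 -0. ]
tip past mouth, lateral (tool axes) [16.8584 -1.7505 -3.3907]
force tool [-1.5807  2.6665  4.1495]
```

Emit:
{"method": "servo_tool", "body": {"deltas": [[1,0,0.8,1.5,0.2,-0.1,0],[1,0,0.8,1.5,0.3,-0.1,0],[1,0,0,0,0,0,0],[1,0,0,0,0,0,0],[1,0,0,0,0,0,0]]}}

```text
t: 18.32
eef_pos: [0.6362, -0.0291, 0.1317]
ee_rot: [3.136, 0.515, -2.998]
force: [0.1, 3.5, -4.0]
width: 0.0177
gripper_force: 50.1
```

```bash
cat > chk.py <<'E'
from h import *
import sys
arm.grab_frame('top'); s=arm.get_state(); T=tool(.145,np.radians(30))
plan(seat(0),T,1)
E=Rm(s['ee_rot']); tip=np.array(s['eef_pos'])-E[:,2]*.019+E[:,0]*.107; print(s['t'],'tip',T.T@(tip-fw(.057,.0005,.101))*1e3,'force tool',E.T@s['force'],'mom',E.T@s['moment'],s['gripper_force'])
E
python3 chk.py
```

```text
n 1 row [59.6, 2.3, 2.6] [0.28, -0.46, -0.06] total [59.6  2.3  2.6] [ 0.3 -0.5 -0.1]
18.3667 tip [16.1878 -2.3158 -2.9921] force tool [1.4314 2.9234 3.597 ] mom [-1.2201  1.7568  0.3371] 50.076743960380554
```

```bash
python3 - <<'E'
from h import *
for i in range(5): arm.grab_frame('top')
s=arm.get_state(); print(s['q'],s['qd'],s['eef_pos'],s['ee_rot'],s['joint_efforts'])
E=Rm(s['ee_rot']);print(E.T@s['force'])
E
```

```text
[ 0.2069  0.1447 -0.8791  0.6774 -0.041  -2.3027] [-0.0006 -0.0014  0.0002 -0.0013 -0.0001  0.0011] [ 0.6362 -0.0291  0.1318] [ 3.1362  0.5155 -2.9978] [ -1.8685 -35.8517  23.2563   3.2799   0.6124   0.3689]
[2.0131 2.6933 3.4112]
```

Emit:
{"method": "servo_tool", "body": {"deltas": [[1,-5,0,0,0,0,0],[1,-10,0,0,0,0,0],[1,-10,0,0,0,0,0],[1,-5,0,0,0,0,0],[1,0,0,0,0,0,0],[1,0,0,0,0,0,0],[1,0,0,0,0,0,0],[1,0,0,0,0,0,0],[1,0,0,0,0,0,0],[1,0,0,0,0,0,0]]}}

```text
t: 19.45
eef_pos: [0.6619, -0.0257, 0.1466]
ee_rot: [3.136, 0.516, -2.998]
force: [-0.0, 0.7, -1.4]
width: 0.0173
gripper_force: 50.0
```

```bash
python3 chk.py; python3 -c "
from h import *
s=arm.get_state(); print(s['q'],s['moment'],s['eef_pos'],s['ee_rot'])"
```

```text
n 1 row [89.6, 2.5, 2.8] [0.26, -0.44, -0.06] total [89.6  2.5  2.8] [ 0.3 -0.4 -0.1]
19.5 tip [-13.814   -2.5853  -2.9   ] force tool [ 1.3735 -0.7399  1.0336] mom [ 0.0183  1.9749 -0.0144] 49.995070695877075
[ 0.2764  0.1684 -0.7013  0.3113 -0.1976 -1.9918] [-0.3108  1.9504  0.0123] [ 0.662  -0.0256  0.1467] [ 3.1365  0.5159 -2.9978]
```

The inward motion ran into the wrist limit: q5 is about 0 at 30° tool tilt. I'll put the rod back in its cradle and regrip it with the tool leaned 25° relative to the rod, so the tool stays near vertical during insertion.

Emit:
{"method": "servo_tool", "body": {"deltas": [[1,-15,0,0,0,0,0],[1,-25,0,0,0,0,0],[1,-25,0,-15,0,0,0],[1,-15,0,-25,0,0,0],[1,-5,0,-25,0,0,0],[1,0,0,0,0,0,0]]}}

```text
t: 20.0
eef_pos: [0.7059, -0.0193, 0.252]
ee_rot: [3.136, 0.525, -2.997]
force: [0.4, 0.6, -0.2]
width: 0.0175
gripper_force: 50.0
```

```bash
python3 - <<'E'
from h import *
s=arm.get_state(); print(s['eef_pos'],s['q'])
M=tool(-.252,0); chain([([.56,.22,.26],tool(-.1,np.radians(10)),14),([.4751,.3147,.20],M,8),([.4751,.3147,.06],M,6)])
E
```

```text
[ 0.7059 -0.0193  0.252 ] [ 0.2804  0.1242 -0.4136  0.1275 -0.5153 -1.7995]
n 14 row [9.2, 17.5, -3.9] [0.37, 1.42, 0.95] total [ 91.2 258.2 -60.6] [ 5.1 19.9 13.3]
n 8 row [13.1, 9.9, 6.3] [0.09, 1.25, 1.09] total [102.9  85.8  42.8] [ 0.8 10.   8.7]
n 6 row [0.0, 0.0, 23.3] [0.0, 0.0, 0.0] total [  0.   0. 140.] [0. 0. 0.]
```

Emit:
{"method": "servo_tool", "body": {"deltas": [[1,9.2,17.5,-3.9,0.37,1.42,0.95],[1,9.2,17.5,-3.9,0.37,1.42,0.95],[1,9.2,17.5,-3.9,0.37,1.42,0.95],[1,9.2,17.5,-3.9,0.37,1.42,0.95],[1,9.2,17.5,-3.9,0.37,1.42,0.95],[1,9.2,17.5,-3.9,0.37,1.42,0.95],[1,9.2,17.5,-3.9,0.37,1.42,0.95],[1,9.2,17.5,-3.9,0.37,1.42,0.95],[1,9.2,17.5,-3.9,0.37,1.42,0.95],[1,9.2,17.5,-3.9,0.37,1.42,0.95],[1,9.2,17.5,-3.9,0.37,1.42,0.95],[1,9.2,17.5,-3.9,0.37,1.42,0.95],[1,9.2,17.5,-3.9,0.37,1.42,0.95],[1,9.2,17.5,-3.9,0.37,1.42,0.95]]}}

```text
t: 21.17
eef_pos: [0.5567, 0.2208, 0.2536]
ee_rot: [-3.138, 0.166, 3.04]
force: [0.7, -0.4, -0.7]
width: 0.0177
gripper_force: 50.0
```

Emit:
{"method": "servo_tool", "body": {"deltas": [[1,13.1,9.9,6.3,0.09,1.25,1.09],[1,13.1,9.9,6.3,0.09,1.25,1.09],[1,13.1,9.9,6.3,0.09,1.25,1.09],[1,13.1,9.9,6.3,0.09,1.25,1.09],[1,13.1,9.9,6.3,0.09,1.25,1.09],[1,13.1,9.9,6.3,0.09,1.25,1.09],[1,13.1,9.9,6.3,0.09,1.25,1.09],[1,13.1,9.9,6.3,0.09,1.25,1.09],[1,0,0,23,0,0,0],[1,0,0,23,0,0,0],[1,0,0,23,0,0,0],[1,0,0,23,0,0,0],[1,0,0,23,0,0,0],[1,0,0,0,0,0,0],[1,0,0,0,0,0,0],[1,0,0,0,0,0,0],[1,0,0,0,0,0,0],[1,0,0,0,0,0,0]]}}

```text
t: 22.67
eef_pos: [0.4724, 0.3154, 0.0808]
ee_rot: [-3.141, -0.006, 2.888]
force: [-0.6, 0.8, -2.0]
width: 0.0177
gripper_force: 50.0
```

```bash
python3 - <<'E'
from h import *
s=arm.get_state(); print(s['eef_pos'],s['ee_rot'])
M=tool(-.252,0); chain([([.4751,.3147,.048],M,3),([.4751,.3147,.030],M,5)])
E
```

```text
[0.4724 0.3154 0.0808] [-3.1409 -0.0059  2.888 ]
n 3 row [-1.0, -0.0, 10.9] [-0.01, -0.11, -0.03] total [-3.  -0.  32.8] [-0.  -0.3 -0.1]
n 5 row [0.0, 0.0, 3.6] [0.0, 0.0, 0.0] total [ 0.  0. 18.] [0. 0. 0.]
```

Emit:
{"method": "servo_tool", "body": {"deltas": [[1,-1,0,11,0,-0.11,0],[1,-1,0,11,0,-0.11,0],[1,-1,0,11,0,-0.11,0],[1,0,0,4,0,0,0],[1,0,0,4,0,0,0],[1,0,0,4,0,0,0],[1,0,0,3,0,0,0],[1,0,0,0,0,0,0],[1,0,0,0,0,0,0],[1,0,0,0,0,0,0]]}}

```text
t: 23.5
eef_pos: [0.4746, 0.3141, 0.0316]
ee_rot: [-3.139, -0.001, 2.888]
force: [0.4, -0.0, -1.5]
width: 0.0175
gripper_force: 50.0
```

Emit:
{"method": "servo_tool", "body": {"deltas": [[1,0,0,1,0,0,0],[1,0,0,0,0,0,0],[1,0,0,0,0,0,0]]}}

```text
t: 23.75
eef_pos: [0.4744, 0.3139, 0.0303]
ee_rot: [-3.139, -0.001, 2.888]
force: [-0.0, -0.2, -1.9]
width: 0.0175
gripper_force: 50.0
```

Emit:
{"method": "servo_tool", "body": {"deltas": [[1,0,0,0.7,0,0,0],[-1,0,0,0,0,0,0],[-1,0,0,0,0,0,0],[-1,0,0,0,0,0,0],[-1,0,0,0,0,0,0],[-1,0,0,0,0,0,0],[-1,0,0,0,0,0,0],[-1,0,0,0,0,0,0],[-1,0,0,0,0,0,0]]}}

```text
t: 24.5
eef_pos: [0.4744, 0.3139, 0.0295]
ee_rot: [-3.138, -0.001, 2.888]
force: [0.5, 0.3, 0.2]
width: 0.0654
gripper_force: 0.0
```

```bash
python3 - <<'E'
from h import *
s=arm.get_state(); print(s['eef_pos'],s['ee_rot'],s['width'],s['q'])
M=tool(-.252,np.radians(-25)); G=np.array([.4745,.3140,.0489])+.010*np.array([np.cos(.252),-np.sin(.252),0]); P=G+.019*M[:,2]; print(P)
chain([(P,M,8)])
E
```

```text
[0.4744 0.3139 0.0295] [-3.1384 -0.0014  2.8879] 0.06542126444130042 [ 0.9283  0.3918 -0.4549 -0.0001 -0.7276 -2.7528]
[0.4764 0.3135 0.0317]
n 8 row [-0.2, 0.0, -0.3] [-0.02, 3.11, -0.02] total [-2.   0.2 -2.2] [-0.2 24.9 -0.1]
```

Emit:
{"method": "servo_tool", "body": {"deltas": [[-1,-0.2,0,-0.3,0,3.11,0],[-1,-0.2,0,-0.3,0,3.11,0],[-1,-0.2,0,-0.3,0,3.11,0],[-1,-0.2,0,-0.3,0,3.11,0],[-1,-0.2,0,-0.3,0,3.11,0],[-1,-0.2,0,-0.3,0,3.11,0],[-1,-0.2,0,-0.3,0,3.11,0],[-1,-0.2,0,-0.3,0,3.11,0],[-1,0,0,0,0,0,0],[-1,0,0,0,0,0,0],[-1,0,0,0,0,0,0],[-1,0,0,0,0,0,0]]}}

```text
t: 25.5
eef_pos: [0.4759, 0.3135, 0.0318]
ee_rot: [-3.138, -0.435, 2.887]
force: [-0.0, -0.2, -0.2]
width: 0.0878
gripper_force: 0.0
```

```bash
python3 - <<'E'
from h import *
p=arm.grab_frame('wrist'); s=arm.get_state(); print(s['eef_pos'],s['ee_rot'],s['width'],s['q'])
M=tool(-.252,np.radians(-25)); chain([(np.array([.4764,.3135,.0317]),M,1)])
E=Rm(s['ee_rot']); d=R.from_euler('z',-.252).as_matrix()
G=np.array([.4842,.3115,.0489]); u=d[:,0]
for n,x in (('tip',-.117),('collar',-.041)): print(n,px(p,G+u*x)*1.5)
save(p,'w7.png',1.5)
E
```

```text
[0.4758 0.3137 0.032 ] [-3.1385 -0.4346  2.8875] 0.08755319580220816 [ 0.6751  0.5782 -0.0505 -0.3629 -1.237  -2.328 ]
n 1 row [-0.7, -0.0, -0.0] [-0.13, 0.1, -0.11] total [-0.7 -0.  -0. ] [-0.1  0.1 -0.1]
tip [389.2052  65.6705]
collar [389.4805 258.6577]
```

View pics/w7.png

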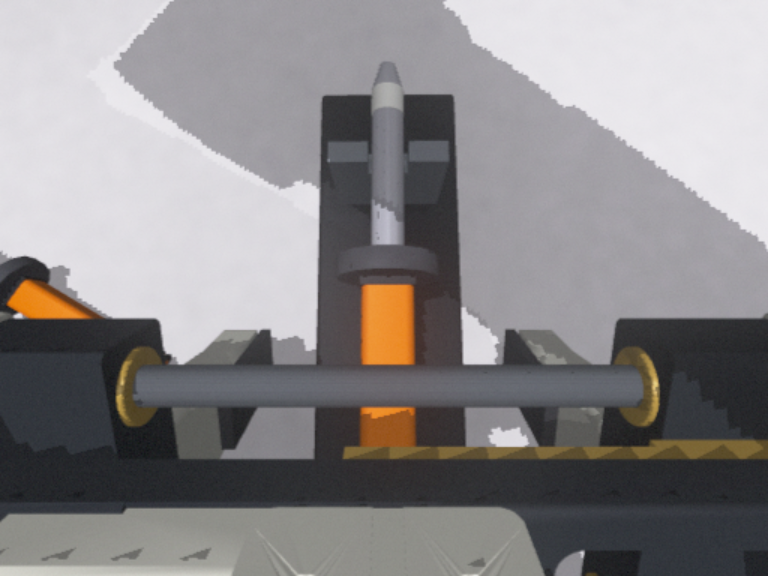

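The rod is seated back in the cradle, with its tip at (387,65) as predicted and the handle between the fingers. That was the 12th picture viewed, against a limit of 10. I miscounted, so from here I'll work from numbers only.

Emit:
{"method": "servo_tool", "body": {"deltas": [[1,-0.6,0,0,0,0,0],[1,0,0,0,0,0,0],[1,0,0,0,0,0,0],[1,0,0,0,0,0,0],[1,0,0,0,0,0,0],[1,0,0,0,0,0,0],[1,0,0,0,0,0,0],[1,0,0,0,0,0,0],[1,0,0,0,0,0,0],[1,0,0,0,0,0,0],[1,0,0,0,0,0,0],[1,0,0,0,0,0,0],[1,0,0,0,0,0,0],[1,0,0,0,0,0,0],[1,0,0,0,0,0,0]], "squeeze": 55}}

```text
t: 26.8
eef_pos: [0.4769, 0.3132, 0.0313]
ee_rot: [-3.138, -0.436, 2.886]
force: [0.5, -0.5, -1.5]
width: 0.0179
gripper_force: 55.0
```

```bash
cat >> h.py <<'E'
B=np.radians(25); GX=.012   # tool leans B to the rod, grip at rod x=-GX
def rod(s):
    "rod tip and rod x axis from the hand"
    E=Rm(s['ee_rot']); u=-(E[:,0]*np.cos(B)-E[:,2]*np.sin(B)); u=-E[:,0]*np.cos(B)-E[:,2]*np.sin(B)*-1
    G=np.array(s['eef_pos'])-.019*E[:,2]; return G,u
E
python3 - <<'E'
from h import *
M=tool(0,-B); print(M[:,0],M[:,2])  # rod x should be (1,0,0)
for sg in (1,-1): print(-M[:,0]*np.cos(B)+sg*M[:,2]*np.sin(B))
s=arm.get_state(); print(s['t'],s['eef_pos'],s['ee_rot'],s['width'],s['gripper_force'],s['force'])
up=np.array(s['eef_pos'])+[0,0,.15]; plan(up,Rm(s['ee_rot']),6)
E
```

```text
[-0.9063  0.      0.4226] [-0.4226  0.     -0.9063]
[ 0.6428  0.     -0.766 ]
[ 1. -0.  0.]
26.8 [0.4769 0.3132 0.0313] [-3.1381 -0.4356  2.8864] 0.01789552879878791 54.999019503593445 [ 0.4641 -0.508  -1.51  ]
n 6 row [10.5, -0.1, -22.7] [0.0, 0.0, 0.0] total [  63.3   -0.5 -136. ] [0. 0. 0.]
```

Emit:
{"method": "servo_tool", "body": {"deltas": [[1,3,0,-6,0,0,0],[1,8,0,-18,0,0,0],[1,10.5,0,-22.7,0,0,0],[1,10.5,0,-22.7,0,0,0],[1,10.5,0,-22.7,0,0,0],[1,10.5,0,-22.7,0,0,0],[1,10.5,0,-22.7,0,0,0],[1,0,0,0,0,0,0],[1,0,0,0,0,0,0]]}}

```text
t: 27.55
eef_pos: [0.478, 0.314, 0.1848]
ee_rot: [-3.141, -0.433, 2.888]
force: [-0.3, -0.5, -2.7]
width: 0.0172
gripper_force: 55.0
```

```bash
cat >> h.py <<'E'
def rod(s):
    E=Rm(s['ee_rot']); return np.array(s['eef_pos'])-.019*E[:,2], -E[:,0]*np.cos(B)-E[:,2]*np.sin(B)
PHI=np.radians(30)
def seat(gap,M=None):
    T=tool(.145,PHI-B); M=fw(.057,.0005,.101) if M is None else M
    u=-T[:,0]*np.cos(B)-T[:,2]*np.sin(B); return M+u*(.053-GX+gap)+T[:,2]*.019
E
python3 - <<'E'
from h import *
s=arm.get_state(); print(s['t'],s['eef_pos'],s['q'],s['width']); G,u=rod(s); print('rod axis',u)
p=arm.grab_frame('wrist'); print('tip px pred',px(p,G-u*.117),'collar',px(p,G-u*.041))
# measured: white band blob above collar
g=cv2.cvtColor(p['color'],cv2.COLOR_RGB2HSV); 
m=cv2.inRange(g,(3,140,60),(16,255,255)); m[:,:235]=0;m[:,285:]=0; ys,xs=np.nonzero(m); print('orange',xs.mean(),ys.min(),ys.max())
P=seat(.116); T=tool(.145,PHI-B); print(P)
chain([([.57,.20,.27],tool(-.08,np.radians(-12)),9),(P+[0,0,.06],T,12)])
E
```

```text
27.55 [0.478  0.314  0.1848] [ 0.6749  0.429   0.0831 -0.3437 -1.4996 -2.4269] 0.017205581640191554
rod axis [ 0.968  -0.251   0.0031]
tip px pred [259.5952  42.9293] collar [259.6411 171.3129]
orange 258.13164983164984 187 297
[ 0.686  -0.0195  0.1606]
n 9 row [-8.5, -10.6, -13.2] [0.34, -1.44, -1.06] total [ -70.8  -86.9 -128.4] [  3.  -12.9  -9.5]
n 12 row [-9.6, -18.6, 3.3] [0.07, -1.41, -1.08] total [-140.5 -209.5   20.7] [  0.8 -16.9 -12.9]
```

Emit:
{"method": "servo_tool", "body": {"deltas": [[1,-8.5,-10.6,-13.2,0.34,-1.44,-1.06],[1,-8.5,-10.6,-13.2,0.34,-1.44,-1.06],[1,-8.5,-10.6,-13.2,0.34,-1.44,-1.06],[1,-8.5,-10.6,-13.2,0.34,-1.44,-1.06],[1,-8.5,-10.6,-13.2,0.34,-1.44,-1.06],[1,-8.5,-10.6,-13.2,0.34,-1.44,-1.06],[1,-8.5,-10.6,-13.2,0.34,-1.44,-1.06],[1,-8.5,-10.6,-13.2,0.34,-1.44,-1.06],[1,-8.5,-10.6,-13.2,0.34,-1.44,-1.06]]}}

```text
t: 28.35
eef_pos: [0.5706, 0.1988, 0.2702]
ee_rot: [-3.14, -0.208, 3.063]
force: [-0.4, 0.6, -2.6]
width: 0.0175
gripper_force: 55.0
```

Emit:
{"method": "servo_tool", "body": {"deltas": [[1,-9.6,-18.6,3.3,0.07,-1.41,-1.08],[1,-9.6,-18.6,3.3,0.07,-1.41,-1.08],[1,-9.6,-18.6,3.3,0.07,-1.41,-1.08],[1,-9.6,-18.6,3.3,0.07,-1.41,-1.08],[1,-9.6,-18.6,3.3,0.07,-1.41,-1.08],[1,-9.6,-18.6,3.3,0.07,-1.41,-1.08],[1,-9.6,-18.6,3.3,0.07,-1.41,-1.08],[1,-9.6,-18.6,3.3,0.07,-1.41,-1.08],[1,-9.6,-18.6,3.3,0.07,-1.41,-1.08],[1,-9.6,-18.6,3.3,0.07,-1.41,-1.08],[1,-9.6,-18.6,3.3,0.07,-1.41,-1.08],[1,-9.6,-18.6,3.3,0.07,-1.41,-1.08],[1,0,0,0,0,0,0],[1,0,0,0,0,0,0],[1,0,0,0,0,0,0],[1,0,0,0,0,0,0],[1,0,0,0,0,0,0]]}}

```text
t: 29.77
eef_pos: [0.6865, -0.0189, 0.2211]
ee_rot: [-3.14, 0.087, -2.994]
force: [-0.5, -0.4, -1.7]
width: 0.0179
gripper_force: 55.0
```

```bash
python3 - <<'E'
from h import *
s=arm.get_state(); print(s['t'],s['eef_pos'],s['ee_rot'],s['q'])
chain([(seat(.116),tool(.145,PHI-B),6)])
E
```

```text
29.7667 [ 0.6865 -0.0189  0.2211] [-3.1397  0.0872 -2.994 ] [ 0.2622  0.329  -0.0529  0.0132 -1.1025 -1.691 ]
n 6 row [1.0, -0.1, 10.0] [-0.02, -0.0, 0.02] total [ 5.9 -0.4 60.2] [-0.1 -0.   0.1]
```

Emit:
{"method": "servo_tool", "body": {"deltas": [[1,1,0,10,0,0,0],[1,1,0,10,0,0,0],[1,1,0,10,0,0,0],[1,1,0,10,0,0,0],[1,1,0,10,0,0,0],[1,1,-0.4,10,0,0,0],[1,6.3,0,3,0,0,0],[1,6.3,0,3,0,0,0],[1,6.3,0,3,0,0,0],[1,6.3,0,3,0,0,0],[1,0,0,0,0,0,0],[1,0,0,0,0,0,0],[1,0,0,0,0,0,0],[1,0,0,0,0,0,0],[1,0,0,0,0,0,0]]}}

```text
t: 31.02
eef_pos: [0.6625, -0.0236, 0.1467]
ee_rot: [-3.14, 0.088, -2.995]
force: [0.1, -0.4, -2.0]
width: 0.0176
gripper_force: 55.0
```

```bash
cat > chk.py <<'E'
from h import *
arm.grab_frame('wrist'); s=arm.get_state(); T=tool(.145,PHI); G,u=rod(s); M=fw(.057,.0005,.101); E=Rm(s['ee_rot'])
print(s['t'],'depth/lateral y/z(tube axes: x in, z down) tip',T.T@(G-u*(.129-GX)-M)*1e3,'collar',T.T@(G-u*(.053-GX)-M)*1e3,'angle err',T.T@(u+T[:,0]),'force tube axes',T.T@s['force'],s['gripper_force'])
plan(seat(0),tool(.145,PHI-B),1)
E
python3 chk.py
```

```text
31.0667 depth/lateral y/z(tube axes: x in, z down) tip [-12.2699  -0.949    0.1611] collar [-88.2697  -0.7733   0.144 ] angle err [ 0.      0.0023 -0.0002] force tube axes [-0.2454 -0.4111  1.4309] 54.99866724014282
n 1 row [80.1, 0.9, 37.2] [-0.1, 0.01, 0.1] total [80.1  0.9 37.2] [-0.1  0.   0.1]
```

Aligned within 1 mm. I'll correct y by +0.9 and go in gently.

Emit:
{"method": "servo_tool", "body": {"deltas": [[1,3.6,0.9,1.7,0,0,0.1],[1,3.6,0,1.7,0,0,0],[1,3.6,0,1.7,0,0,0],[1,3.6,0,1.7,0,0,0],[1,3.6,0,1.7,0,0,0],[1,0,0,0,0,0,0]]}}

```text
t: 31.57
eef_pos: [0.6439, -0.0255, 0.1358]
ee_rot: [-3.14, 0.086, -2.997]
force: [-0.2, -0.1, -1.6]
width: 0.0176
gripper_force: 55.0
```

Emit:
{"method": "servo_tool", "body": {"deltas": [[1,2.7,0,1.27,0,0,0],[1,2.7,0,1.27,0,0,0],[1,2.7,0,1.27,0,0,0],[1,2.7,0,1.27,0,0,0],[1,0,0,0,0,0,0]]}}

```text
t: 31.98
eef_pos: [0.634, -0.0269, 0.1299]
ee_rot: [-3.14, 0.086, -2.997]
force: [-0.5, -0.5, -1.1]
width: 0.0176
gripper_force: 55.0
```

```bash
python3 chk.py
```

```text
32.0333 depth/lateral y/z(tube axes: x in, z down) tip [20.3155  0.0859  0.1733] collar [-55.6845   0.1412   0.2148] angle err [0.     0.0007 0.0005] force tube axes [0.0771 0.7966 2.4531] 54.99862611293793
n 1 row [50.5, -0.1, 23.3] [-0.1, -0.03, 0.0] total [50.5 -0.1 23.3] [-0.1 -0.   0. ]
```

Emit:
{"method": "servo_tool", "body": {"deltas": [[1,3.6,0,1.7,0,0,0],[1,3.6,0,1.7,0,0,0],[1,3.6,0,1.7,0,0,0],[1,3.6,0,1.7,0,0,0],[1,3.6,0,1.7,0,0,0],[1,0,0,0,0,0,0]]}}

```text
t: 32.53
eef_pos: [0.6166, -0.0295, 0.1198]
ee_rot: [-3.14, 0.086, -2.997]
force: [-1.0, -0.1, -2.2]
width: 0.0176
gripper_force: 55.0
```

Emit:
{"method": "servo_tool", "body": {"deltas": [[1,3.6,0,1.7,0,0,0],[1,3.6,0,1.7,0,0,0],[1,3.6,0,1.7,0,0,0],[1,3.6,0,1.7,0,0,0],[1,3.6,0,1.7,0,0,0],[1,0,0,0,0,0,0]]}}

```text
t: 33.03
eef_pos: [0.5996, -0.032, 0.1097]
ee_rot: [-3.14, 0.086, -2.997]
force: [-0.0, 0.3, -1.4]
width: 0.0176
gripper_force: 55.0
```

```bash
python3 chk.py
```

```text
33.0833 depth/lateral y/z(tube axes: x in, z down) tip [60.3006  0.021   0.3128] collar [-15.6993   0.0731   0.367 ] angle err [0.     0.0007 0.0007] force tube axes [0.0732 0.5945 1.4334] 54.998597502708435
n 1 row [14.4, -0.1, 6.3] [-0.1, -0.04, -0.0] total [14.4 -0.1  6.3] [-0.1 -0.  -0. ]
```

Emit:
{"method": "servo_tool", "body": {"deltas": [[1,2.7,0,1.27,0,0,0],[1,2.7,0,1.27,0,0,0],[1,2.7,0,1.27,0,0,0],[1,1.8,0,0.8,0,0,0],[1,0,0,0,0,0,0]]}}

```text
t: 33.5
eef_pos: [0.5908, -0.0333, 0.1045]
ee_rot: [-3.14, 0.086, -2.997]
force: [0.0, 0.2, -1.8]
width: 0.0177
gripper_force: 55.0
```

Emit:
{"method": "servo_tool", "body": {"deltas": [[1,0.9,0,0.42,0,0,0],[1,0.9,0,0.42,0,0,0],[1,0,0,0,0,0,0]]}}

```text
t: 33.75
eef_pos: [0.5895, -0.0335, 0.1038]
ee_rot: [-3.14, 0.087, -2.997]
force: [-0.9, 0.5, -1.3]
width: 0.0177
gripper_force: 55.0
```

Emit:
{"method": "servo_tool", "body": {"deltas": [[1,0.9,0,0.42,0,0,0],[1,0,0,0,0,0,0]]}}

```text
t: 33.92
eef_pos: [0.5888, -0.0336, 0.1033]
ee_rot: [-3.14, 0.087, -2.997]
force: [0.5, 0.6, -1.8]
width: 0.0179
gripper_force: 55.0
```

Emit:
{"method": "servo_tool", "body": {"deltas": [[1,0.6,0,0.3,0,0,0],[1,0,0,0,0,0,0]]}}

```text
t: 34.08
eef_pos: [0.5888, -0.0335, 0.1033]
ee_rot: [-3.14, 0.088, -2.996]
force: [1.9, 0.3, -0.6]
width: 0.0179
gripper_force: 55.0
```

Emit:
{"method": "servo_tool", "body": {"deltas": [[1,0.5,0,0.23,0,0,0],[1,0,0,0,0,0,0],[1,0,0,0,0,0,0]]}}

```text
t: 34.33
eef_pos: [0.5887, -0.0335, 0.1033]
ee_rot: [-3.14, 0.089, -2.996]
force: [3.4, 0.7, 0.6]
width: 0.0179
gripper_force: 55.0
```

```bash
python3 chk.py
```

```text
34.3833 depth/lateral y/z(tube axes: x in, z down) tip [73.7662  0.0545  0.6487] collar [-2.2337  0.137   0.5199] angle err [ 0.      0.0011 -0.0017] force tube axes [-2.9246 -0.157   0.6633] 55.00011205673218
n 1 row [2.2, -0.1, 0.5] [-0.1, 0.1, 0.02] total [ 2.2 -0.1  0.5] [-0.1  0.1  0. ]
```

Emit:
{"method": "servo_tool", "body": {"deltas": [[1,0.7,0,0.33,0,0,0],[1,0.5,0,0.23,0,0,0],[1,0,0,0,0,0,0],[1,0,0,0,0,0,0]]}}

```text
t: 34.72
eef_pos: [0.5887, -0.0335, 0.1033]
ee_rot: [-3.14, 0.091, -2.996]
force: [5.8, 1.3, 2.5]
width: 0.0175
gripper_force: 55.0
```

```bash
python3 chk.py; python3 - <<'E'
from h import *
p=arm.grab_frame('wrist')
m=cv2.cvtColor(p['color'],cv2.COLOR_RGB2HSV); br=cv2.inRange(m,(15,90,40),(34,255,255)); br[:,:225]=0; br[:,295:]=0; br[205:]=0
ys,xs=np.nonzero(br); print('brass',len(ys),ys.min() if len(ys) else 0,ys.max() if len(ys) else 0, xs.min() if len(ys) else 0,xs.max() if len(ys) else 0)
for r in range(120,200,4): print(r,p['color'][r,259].tolist(),p['color'][r,245].tolist())
E
```

```text
34.7667 depth/lateral y/z(tube axes: x in, z down) tip [73.8105  0.0702  0.862 ] collar [-2.1888  0.1848  0.5601] angle err [ 0.      0.0015 -0.004 ] force tube axes [-6.4573 -0.492  -0.1844] 55.00238835811615
n 1 row [2.2, -0.2, 0.6] [-0.1, 0.23, 0.05] total [ 2.2 -0.2  0.6] [-0.1  0.2  0. ]
brass 1759 86 166 229 291
120 [169, 169, 178] [168, 169, 178]
124 [174, 170, 181] [170, 170, 182]
128 [173, 172, 182] [172, 170, 182]
132 [201, 162, 88] [130, 127, 134]
136 [198, 160, 84] [182, 146, 78]
140 [198, 157, 83] [185, 148, 79]
144 [138, 114, 70] [185, 148, 78]
148 [150, 123, 71] [140, 115, 69]
152 [150, 121, 66] [145, 118, 70]
156 [153, 123, 69] [146, 117, 65]
160 [133, 110, 77] [159, 129, 72]
164 [87, 85, 88] [86, 83, 89]
168 [86, 86, 93] [86, 81, 88]
172 [82, 81, 85] [61, 61, 63]
176 [65, 64, 66] [67, 63, 65]
180 [60, 58, 59] [59, 56, 56]
184 [49, 48, 47] [48, 46, 44]
188 [143, 82, 38] [138, 77, 40]
192 [142, 83, 36] [139, 77, 36]
196 [141, 80, 38] [138, 76, 36]
```

Hard stop, and the brass rim borders the dark collar with no shaft showing between them, so it is seated. Now I'll draw it straight out.

Emit:
{"method": "servo_tool", "body": {"deltas": [[1,-2.7,0,-1.27,0,0,0],[1,-4.5,0,-2.1,0,0,0],[1,-5.4,0,-2.5,0,0,0],[1,-5.4,0,-2.5,0,0,0],[1,-5.4,0,-2.5,0,0,0],[1,-5.4,0,-2.5,0,0,0],[1,-5.4,0,-2.5,0,0,0],[1,-5.4,0,-2.5,0,0,0],[1,-5.4,0,-2.5,0,0,0],[1,-5.4,0,-2.5,0,0,0],[1,0,0,0,0,0,0]]}}

```text
t: 35.73
eef_pos: [0.6357, -0.0267, 0.1304]
ee_rot: [-3.14, 0.088, -2.996]
force: [0.8, 0.0, -1.4]
width: 0.0174
gripper_force: 55.0
```

Emit:
{"method": "servo_tool", "body": {"deltas": [[1,-5.4,0,-2.5,0,0,0],[1,-7.2,0,-3.4,0,0,0],[1,-7.2,0,-3.4,0,0,0],[1,-7.2,0,-3.4,0,0,0],[1,-9,0,-4.2,0,0,0],[1,-9,0,-4.2,0,0,0],[1,0,0,0,0,0,0],[1,0,0,0,0,0,0],[1,0,0,0,0,0,0]]}}

```text
t: 36.48
eef_pos: [0.6764, -0.0207, 0.1542]
ee_rot: [-3.14, 0.086, -2.997]
force: [-0.7, -0.4, -1.5]
width: 0.0176
gripper_force: 55.0
```

```bash
python3 chk.py; python3 - <<'E'
from h import *
s=arm.get_state()
L=np.array([.4745,-.259,.080]); ps=-.1
def lev(tip,psi):
    T=tool(psi,-B); u=np.array([np.cos(psi),np.sin(psi),0]); return tip+u*(.129-GX)+.019*T[:,2],T
P0,T0=lev(L+[0,0,.08],ps); print(P0)
m=np.array([.68,-.10,.27]); Tm=tool(.05,np.radians(-10))
chain([(np.array(s['eef_pos'])+[.01,0,.07],Rm(s['ee_rot']),4),(m,Tm,8),(P0+[0,0,.06],T0,10),(P0,T0,5)])
E
```

```text
36.5333 depth/lateral y/z(tube axes: x in, z down) tip [-28.2668   0.1572   0.469 ] collar [-104.2668    0.1923    0.5593] angle err [0.     0.0005 0.0012] force tube axes [ 1.9374 -0.6836  2.2386] 54.998536705970764
n 1 row [94.7, -0.1, 43.6] [-0.09, -0.07, -0.01] total [94.7 -0.1 43.6] [-0.1 -0.1 -0. ]
[ 0.5829 -0.2699  0.1428]
n 4 row [-4.0, -0.4, -17.2] [0.0, 0.0, 0.0] total [-15.9  -1.5 -68.9] [0. 0. 0.]
n 8 row [2.0, -9.8, -5.7] [-0.04, 1.87, 0.68] total [ 13.6 -77.6 -47. ] [-0.3 14.9  5.4]
n 10 row [7.1, -17.2, 9.1] [-0.26, 1.5, 0.82] total [  92.2 -164.8   84.5] [-2.6 15.   8.2]
n 5 row [-5.1, 0.0, 10.9] [0.0, 0.0, 0.0] total [-25.4   0.   54.4] [0. 0. 0.]
```

Emit:
{"method": "servo_tool", "body": {"deltas": [[1,-4,-0.4,-17.2,0,0,0],[1,-4,-0.4,-17.2,0,0,0],[1,-4,-0.4,-17.2,0,0,0],[1,-4,-0.4,-17.2,0,0,0],[1,2,-9.8,-5.7,0,1.87,0.68],[1,2,-9.8,-5.7,0,1.87,0.68],[1,2,-9.8,-5.7,0,1.87,0.68],[1,2,-9.8,-5.7,0,1.87,0.68],[1,2,-9.8,-5.7,0,1.87,0.68],[1,2,-9.8,-5.7,0,1.87,0.68],[1,2,-9.8,-5.7,0,1.87,0.68],[1,2,-9.8,-5.7,0,1.87,0.68]]}}

```text
t: 37.53
eef_pos: [0.6799, -0.1006, 0.2707]
ee_rot: [-3.136, -0.176, -3.093]
force: [0.2, -0.6, -1.7]
width: 0.0174
gripper_force: 55.0
```

Emit:
{"method": "servo_tool", "body": {"deltas": [[1,7.1,-17.2,9.1,-0.26,1.5,0.82],[1,7.1,-17.2,9.1,-0.26,1.5,0.82],[1,7.1,-17.2,9.1,-0.26,1.5,0.82],[1,7.1,-17.2,9.1,-0.26,1.5,0.82],[1,7.1,-17.2,9.1,-0.26,1.5,0.82],[1,7.1,-17.2,9.1,-0.26,1.5,0.82],[1,7.1,-17.2,9.1,-0.26,1.5,0.82],[1,7.1,-17.2,9.1,-0.26,1.5,0.82],[1,7.1,-17.2,9.1,-0.26,1.5,0.82],[1,7.1,-17.2,9.1,-0.26,1.5,0.82],[1,0,0,0,0,0,0],[1,0,0,0,0,0,0],[1,0,0,0,0,0,0],[1,0,0,0,0,0,0]]}}

```text
t: 38.7
eef_pos: [0.584, -0.2701, 0.2048]
ee_rot: [-3.135, -0.434, 3.04]
force: [0.2, 0.2, -0.7]
width: 0.0177
gripper_force: 55.0
```

```bash
cat > fin.py <<'E'
from h import *
p=arm.grab_frame('wrist'); s=arm.get_state(); G,u=rod(s); L=np.array([.4745,-.259,.080])
print(s['t'],'tip-lens mm',(G-u*(.129-GX)-L)*1e3,'rod',u,s['q'],s['qd'],s['gripper_force'],s['force'])
T=tool(-.1,-B); U=np.array([np.cos(-.1),np.sin(-.1),0]); plan(L+[0,0,.08]+U*(.129-GX)+.019*T[:,2],T,4)
print('lens px',px(p,L),'tip px',px(p,G-u*(.129-GX)))
for q in ('lens','reader','rod_tip'):print(q,[(round(d['conf'],2),w(p,d['at']).round(4).tolist()) for d in arm.recognise(q,p)[:3]])
h=cv2.cvtColor(p['color'],cv2.COLOR_RGB2HSV); m=cv2.inRange(h,(100,150,60),(120,255,255)); m[210:]=0; n,l,st,c=cv2.connectedComponentsWithStats(m); print([(st[i].tolist()) for i in range(1,n) if st[i,4]>60])
t=arm.grab_frame('top'); print('leaf/mouth top',px(t,fw(.057,0,.101)),[(round(d['conf'],2),w(t,d['at']).round(3).tolist()) for d in arm.recognise('guide_mouth',t)[:2]])
E
python3 fin.py
```

```text
38.75 tip-lens mm [  1.1445  -0.0758 141.939 ] rod [ 0.9951 -0.0985  0.0022] [-0.1213  0.5872  0.2479  0.0146 -1.6654 -1.5512] [ 0.0041 -0.0013  0.0002  0.0001 -0.002   0.0002] 54.99873161315918 [ 0.7173  0.2623 -0.9501]
n 4 row [-6.3, 0.0, 14.2] [-0.08, 0.03, -0.02] total [-25.1   0.3  56.9] [-0.3  0.1 -0.1]
lens px [259.8549 131.2429] tip px [259.9039  43.1439]
lens [(0.71, [0.4683, -0.3902, 0.0458]), (0.69, [0.3409, -0.219, 0.0509]), (0.62, [0.4722, -0.243, 0.0532])]
reader [(0.9, [0.4697, -0.245, 0.0557]), (0.77, [0.343, -0.2183, 0.0446]), (0.74, [0.4701, -0.3921, 0.0465])]
rod_tip [(0.89, [0.5601, -0.2668, 0.2313])]
[[238, 113, 10, 49, 333], [270, 113, 11, 49, 354]]
leaf/mouth top [254.4491 167.6451] []
```

Emit:
{"method": "servo_tool", "body": {"deltas": [[1,-6.3,0,14.2,0,0,0],[1,-6.3,0,14.2,0,0,0],[1,-6.3,0,14.2,0,0,0],[1,-6.3,0,14.2,0,0,0],[1,0,0,0,0,0,0],[1,0,0,0,0,0,0],[1,0,0,0,0,0,0],[1,0,0,0,0,0,0],[1,0,0,0,0,0,0],[1,0,0,0,0,0,0],[1,0,0,0,0,0,0],[1,0,0,0,0,0,0]]}}

```text
t: 40.0
eef_pos: [0.5826, -0.2706, 0.1426]
ee_rot: [-3.136, -0.435, 3.04]
force: [0.1, -0.2, -2.0]
width: 0.0175
gripper_force: 55.0
```

```bash
python3 fin.py; python3 - <<'E'
from h import *
p=arm.grab_frame('wrist'); c=p['color'].astype(int)
print('col259',[(r,c[r,259].tolist()) for r in list(range(30,64,3))+list(range(155,192,4))])
sc=arm.grab_frame('scene'); h=cv2.cvtColor(sc['color'],cv2.COLOR_RGB2HSV); m=cv2.inRange(h,(15,100,50),(32,255,255)); n,l,st,cc=cv2.connectedComponentsWithStats(m)
print('scene mouth pred',px(sc,fw(.057,0,.101)),[(st[i].tolist(),cc[i].round(1).tolist()) for i in range(1,n) if st[i,4]>40])
m=cv2.inRange(h,(3,140,60),(16,255,255)); n,l,st,cc=cv2.connectedComponentsWithStats(m); s=arm.get_state();G,u=rod(s)
print('orange scene',[(st[i].tolist(),cc[i].round(1).tolist()) for i in range(1,n) if st[i,4]>30],'tip px',px(sc,G-u*.117))
E
```

```text
40.05 tip-lens mm [-0.3922 -0.6445 79.5937] rod [ 0.9951 -0.0993  0.0013] [-0.1225  0.6264  0.1722  0.0147 -1.5515 -1.5525] [ 0.0006  0.0011 -0.0022 -0.0013  0.0001  0.0015] 54.99853312969208 [-0.0351 -0.4301 -1.9737]
n 4 row [-0.0, 0.2, -0.1] [-0.07, 0.02, -0.03] total [-0.2  0.7 -0.4] [-0.3  0.1 -0.1]
lens px [260.489  105.7567] tip px [259.5975  43.1831]
lens [(0.78, [0.467, -0.3911, 0.0507]), (0.15, [0.4865, -0.2461, 0.0576])]
reader [(0.91, [0.4686, -0.3924, 0.0442]), (0.77, [0.3583, -0.2176, 0.0202]), (0.63, [0.4829, -0.2497, 0.0571])]
rod_tip [(0.88, [0.5545, -0.2661, 0.1674]), (0.71, [0.4845, -0.0917, 0.027])]
[[233, 87, 15, 73, 728], [269, 86, 18, 73, 820]]
leaf/mouth top [254.4491 167.6451] []
col259 [(30, [74, 170, 97]), (33, [77, 174, 99]), (36, [78, 174, 100]), (39, [185, 185, 194]), (42, [186, 186, 196]), (45, [186, 184, 198]), (48, [189, 189, 200]), (51, [192, 192, 206]), (54, [234, 234, 236]), (57, [235, 235, 236]), (60, [235, 234, 236]), (63, [235, 234, 236]), (155, [204, 203, 215]), (159, [205, 202, 215]), (163, [99, 100, 106]), (167, [102, 97, 108]), (171, [104, 101, 109]), (175, [100, 97, 104]), (179, [71, 65, 68]), (183, [96, 91, 94]), (187, [155, 108, 77]), (191, [237, 158, 70])]
scene mouth pred [262.0537 193.1799] [([374, 7, 72, 48, 1731], [411.2, 27.6]), ([63, 67, 43, 50, 1088], [83.2, 89.6]), ([255, 187, 13, 12, 111], [261.8, 192.9])]
orange scene [([280, 160, 15, 5, 56], [287.1, 162.2])] tip px [167.0401 204.3911]
```

```bash
python3 -c "
from station import arm
print(arm.job_done())"
```

```text
the job is handed in; nothing more can be done
None
```

The job is handed in but no verdict came back. By the arm's own readings, the leaf was shut, the rod seated in the tube and drawn straight out, and the rod is now held level with its tip about 80 mm above the lens and within about 1 mm of its estimated centre. On the way I set the rod back in its cradle once to regrip it, and I viewed 12 pictures instead of the allowed 10.

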